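# Pack the pizza tools and check the case has caught

### The arm

A 6-joint arm with a two-finger parallel gripper is mounted at the origin on the work surface. World frame = base frame: x ahead of the robot, y to its left, z up, the work surface at z = 0. Lengths are in m, angles in rad, forces in N, time in s.
With the tool pointing down it reaches from about 0.25 to 0.725 m from the base axis. Payload 9.7 kg.
Tool frame: the origin (TCP) lies between the finger pads; the fingertips stand tip_reach ahead of it and the grasp point (between the pads) lies 2 mm behind it (tip_reach is the distance from the TCP to the fingertips, in m); z points along the fingers, y is the line along which they close (so a half turn about z gives the same grasp; the last joint's range is limited). The gripper opens to 85 mm and grips with 20 to 120 N. Pads are 22 mm wide; open, the fingers measure 114 mm over their backs; the gripper's body (76 mm by 85 mm) begins 54 mm behind the grasp point. The pads swing forward as they close: fully open they stand 13 mm farther back than shut.
Start: joints at [0, 0.087, 0.176, 1.66, 0, 1.571], TCP at [0.55, -0, 0.248] pointing down, gripper open.
Joint ranges: [-3.13, 3.13], [-0.85, 1.81], [-1.15, 1.24], [-2.2, 2.28], [-1.44, 1.52], [-3.14, 3.14]. Speed limits (rad/s): [2.22, 2.22, 2.57, 3.14, 3.14, 3.14].

### API

Orientations are given as [roll, pitch, yaw] about the fixed x, y, z axes, in that order (R = Rz(yaw) Ry(pitch) Rx(roll)).
In Python, from plant import state, camera, camera_model, sign_off, tip_reach gives the robot as it stands.
- The arm moves only by the tool play_rows, never from a script. Its argument "motion" is a list of rows, each an object of numbers: "x", "y", "z": the shift along the tool's x, y, z in cm; "rx", "ry", "rz": the turn, a rotation vector about the tool's x, y, z in rad. A call has 1 to 8 rows; each row is the pose to reach, as a shift and turn from the pose commanded when the call began, along the tool's axes at that moment; what a row does not reach only later rows make up. A row lasts 1/8 s, in which the tool goes at most 62.5 mm and 10.7 degrees, less where a joint would pass 70% of its speed; a pose out of reach is approached as far as the arm can. A call with a gripper value outside its range is refused whole. "jaw" is the finger opening in cm, from 0 to 8.54, set as the call begins (left out, the last holds). The fingers move at their own pace and stop on an object; the grip force is fixed at half the most. Time passes only in rows, so rows that repeat a pose let the fingers close. It gives the time, the measured TCP pose, the force, the opening and the grip force at its end, in the units of the state.
- state(): the state, without advancing time (a new reading comes with each control period).
- camera(name): name is "scene" or "side" or "wrist"; returns the picture (420x560x3 uint8, red, green, blue); there is no depth.
- camera_model(name): a dict with "fov_y" (degrees; the focal length in pixels is half the picture's height over the tangent of half this angle, whatever the lens; pixels are square), "cx", "cy" (the principal point, pixels), "R" (3x3) and "t" (3): a world point X has camera coordinates R X + t. Camera axes: x right, y down, z forward; pixel columns grow to the right and rows downward; lengths in m; the calibration is good to about 2 mm. The wrist camera is an equidistant fisheye: a pixel r from the principal point sees the ray r / f radians off the axis. A picture is of the moment at which its call begins: read the wrist's pose just before it. camera_model takes no time and is no camera call; for the wrist camera it gives the pose at the moment of the call.
- sign_off(): hands the job in; it is judged then, once.
The state is a dict: "time": time; "qpos": joint angles; "dq": joint speeds; "joint_torque": joint torques, N m; "ee_pos": TCP position; "tcp_rot": TCP orientation; "contact_force": force on the tool from outside, world axes, zero at the start; "wrist_torque": the same for the moment, N m; "finger_gap": finger opening in m; "gripper_force": force on a finger pad.
Only numpy, scipy, OpenCV 4.12 (cv2) and the standard library are available. Lean on these libraries where they do the work, as an engineer would, in place of code of your own. Each camera call takes 0.05 s, during which the arm holds its last target. There are 200 camera calls.

### The job

Somebody's red glasses case has been left in the open utensil case: first take it out and lay it down flat on the cork place mat. Then put all the kitchen tools lying on the table into the utensil case, shut the lid and press it until its catch holds. Finally pull up lightly on the lid's handle to check that the catch has held - the sprung handle must rise while the lid stays shut; if the lid gives, press again and pull again - and leave the case shut and caught, without disturbing the other things on the table.

Things in the scene. Friction and masses are not known exactly. Their poses are not given: they have to be found in the camera images.
- case: grey plastic utensil case, open box 210 (its x) x 300 (its y) x 80 mm high, walls and floor 6 mm; origin at the centre of its underside, z up. Its front (handle and catch side) is its -x side, which faces to the robot's right (about -y of the world); the lid is hinged along its +x side.
- lid (a joint): angle of the case's lid (rad): 0 shut and caught, 1.85 open (leaning back at its stop, about as it starts). Swung past upright (below about 1.2 rad) it sinks shut slowly by itself on its soft-close hinge (allow 3 s), but only onto the catch: it rests at about 0.05 rad, its front edge about 11 mm proud, until it is pressed.
- lid_front (a point): middle of the lid's front edge, under side. The lid is a plate 227 mm (hinge to front edge) x 304 (along the case's y) x 8 mm. The hinge axis runs along the case's y at case x = +105 mm, z = 82 mm.
- catch (a point): the spring catch, middle of the case's front wall, 55 mm up. A press at the handle of 8 to 17 N (differs from start to start) snaps the lid past it, to below 0.012 rad; then the lid gives less than 0.012 rad under a light pull and only a hard pull (18 to 30 N at the handle) opens it. Uncaught, the lid lifts at about 4.5 N at the handle.
- pull (a joint): how far the lid's sprung handle has risen out of the lid (m): 0 at rest, 0.008 at its stop. It starts to rise at about 5.5 N; 5 mm at 7.6 N, 8 mm at 8.8 N. On an uncaught lid it does not rise: the lid lifts instead. A check counts when it has risen at least 4 mm with the lid still shut, for a third of a second or more.
- pull_grip (a point): middle of the handle's bar on top of the lid: a round black bar 14 mm thick and 110 mm long, parallel to the case's y, on two posts 96 mm apart. With the lid shut it lies at case x = -80 mm, y = 0, z = 128 mm, 38 mm above the lid's top face; it may be gripped from above across the bar, and pressed down on (at 0 it is solid).
- mat: cork place mat lying on the table, 200 (its x) x 150 (its y) x 3 mm, fixed; origin at the centre of its underside.
- glasses_mid (a point): centre of the hard red glasses case, 140 (its x) x 56 (its y) x 40 mm high, 110 g, loose; at the start it lies on the floor of the utensil case, roughly along the case's x. The point is half-way up, 20 mm above its underside.
- cutter_mid (a point): pizza cutter lying flat: black square-section handle 90 x 24 x 24 mm along its x, then a steel wheel 52 mm across lying flat at its +x end, 150 mm long overall. The point is in the handle, near the centre of mass, 12 mm above the underside; the handle reaches 55 mm to -x and 35 mm to +x of it. About 120 g. May be absent.
- turner_mid (a point): small turner lying flat: wooden handle 95 x 20 x 20 mm along its x, then a thin flat steel blade 65 x 50 mm at its +x end, 155 mm overall. The point is in the handle, 10 mm above the underside; the handle reaches 55 mm to -x and 40 mm to +x of it. About 100 g. May be absent.
- tongs_mid (a point): closed steel serving tongs lying flat, 145 mm long along its x, about 28 mm wide, 22 mm high; the point is at the centre, 11 mm above the underside. About 120 g. May be absent.
- ring_mid (a point): steel pastry ring, open tube standing on its rim, 62 mm outside diameter, 3 mm wall, 35 mm high; the point is at the centre, half-way up. About 70 g. May be absent.
- tumbler: smoked glass tumbler, 100 mm high, 72 mm across; bystander, leave alone. Origin under its centre.
- bowl: white bowl, 130 mm across, 60 mm high; bystander, leave alone. Origin under its centre.
- jar: spice jar, 100 mm high, 60 mm across; bystander, leave alone. Origin under its centre.
Not all that is in view belongs to the job. What is shaped like the part that bears turner_mid but purple is not meant.

How it is judged:
By the outcome, as a careful person would: the job done as asked, in the order asked, and still so for the second after the job is handed in, with the robot touching nothing.
Of cutter, turner, tongs, ring only 2 to 4 are there at a start; the rules pass over those that are not, and their reading is None.
At some moment in a run one of glasses, cutter, turner, tongs, ring may be knocked a few centimetres aside while the robot is not near it.
Once in a run the grip may slacken for a moment while it holds something.
It also fails if it takes over 210 s, if anything falls off the work surface, if the arm or the gripper's body presses on something with over 40 N, if the wrist force passes 120 N, or if a joint passes its speed limit or range.

## Working session

There is one attempt and no reset: what is moved stays moved. The work goes in short steps, Python scripts to look and compute and a tool call to move; the robot and the scene stay as the last step left them, time stands still between calls to the robot, and variables do not carry over. Pictures are saved under pics/ and viewed, at most 14 in all, crops included, and the job is handed in when it is done.

Besides the shell and the picture viewer there is one more tool, called after ">>>" by a JSON object that holds its "op" and its "data", one argument or row to a line. play_rows: Moves the arm, as the interface text tells. Its arguments: {"type":"object","properties":{"motion":{"type":"array"},"jaw":{"type":"number"}},"required":["motion"]}

```bash
ls; mkdir -p pics; cat > h.py <<'E'
import numpy as np, cv2
from plant import *
def snap(n,f):
    m=camera_model(n); im=camera(n); cv2.imwrite('pics/'+f,im[:,:,::-1]); return im,m
def ray(m,u,v,fish=False):
    R=np.array(m['R']);t=np.array(m['t']);f=210/np.tan(np.radians(m['fov_y']/2))
    a=np.array([u-m['cx'],v-m['cy']])
    if fish:
        r=np.hypot(*a); th=r/f; d=np.array([*(a/max(r,1e-9)*np.sin(th)),np.cos(th)])
    else: d=np.array([*(a/f),1.])
    return -R.T@t, R.T@d
def onz(m,u,v,z,fish=False):
    o,d=ray(m,u,v,fish); return o+d*(z-o[2])/d[2]
def proj(m,X,fish=False):
    R=np.array(m['R']);f=210/np.tan(np.radians(m['fov_y']/2))
    p=R@np.array(X)+np.array(m['t'])
    if fish:
        r=np.hypot(p[0],p[1]); k=f*np.arctan2(r,p[2])/max(r,1e-9)
    else: k=f/p[2]
    return np.array([m['cx']+k*p[0],m['cy']+k*p[1]])
E
python3 - <<'E'
from h import *
print(state(),tip_reach)
a,m=snap('scene','s0.png');print(m)
b,m=snap('side','d0.png');print(m)
c,m=snap('wrist','w0.png');print(m)
cv2.imwrite('pics/two.png',cv2.resize(np.hstack([a,b])[:,:,::-1],(800,300),interpolation=cv2.INTER_AREA))
E
```

```text
pics
{'time': 0.0, 'qpos': array([-2.53741215e-05,  8.74601535e-02,  1.75116559e-01,  1.65979760e+00,
        5.72785941e-07,  1.57079028e+00]), 'dq': array([-0.00104921, -0.00183344,  0.00060631,  0.00057949, -0.0009764 ,
       -0.0002369 ]), 'joint_torque': array([ 7.68234549e-04, -5.20392072e+01,  4.64802504e+01,  1.63646933e-02,
        2.23589603e-05, -6.77332673e-05]), 'ee_pos': array([ 5.49788489e-01, -1.37968933e-05,  2.47573993e-01]), 'tcp_rot': array([-3.14024778e+00, -5.80918959e-07,  1.57077700e+00]), 'contact_force': array([ 0.51728645,  0.01413251, -0.44427344]), 'wrist_torque': array([-0.01775423, -0.00023483,  0.00419351]), 'gripper_force': 0.0, 'finger_gap': 0.0854155102727586} 0.017
{'fov_y': 43.08560751108615, 'cx': 282.1059006088943, 'cy': 220.75499753245572, 'R': array([[-0.60580528,  0.79534004,  0.02083726],
       [ 0.43819807,  0.35540352, -0.82563357],
       [-0.66406507, -0.49104232, -0.5638218 ]]), 't': array([ 0.2335873 , -0.1226383 ,  1.81120375])}
{'fov_y': 42.55138154086921, 'cx': 272.56289472417933, 'cy': 199.9057761113479, 'R': array([[ 8.81905002e-01, -4.71427160e-01, -3.91877128e-06],
       [-2.75818367e-01, -5.15970314e-01, -8.10986352e-01],
       [ 3.82318971e-01,  7.15214002e-01, -5.85065070e-01]]), 't': array([-0.39146833,  0.23709433,  1.13245023])}
{'fov_y': 65.70646984690485, 'cx': 278.88055674083853, 'cy': 212.4689042594206, 'R': array([[ 9.99997675e-01,  6.40874431e-04, -2.05878697e-03],
       [ 1.24584622e-03, -9.51031838e-01,  3.09090426e-01],
       [-1.75988380e-03, -3.09092272e-01, -9.51030425e-01]]), 't': array([-0.55064309, -0.04034297,  0.3801103 ])}
```

View pics/s0.png

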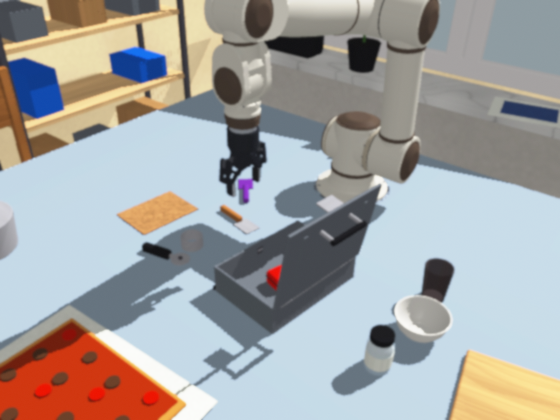

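View pics/d0.png

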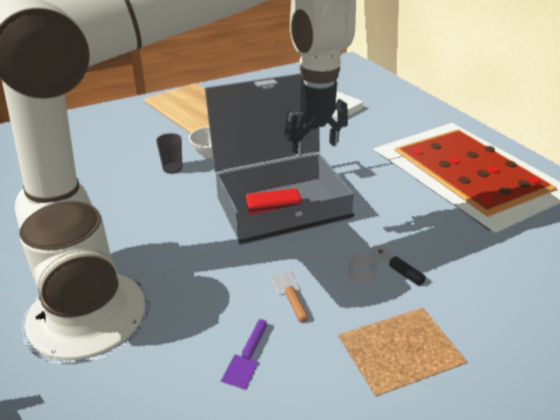

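View pics/w0.png

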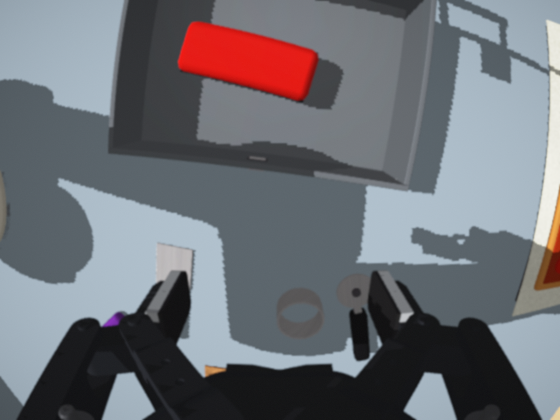

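The pictures show the red glasses case in the open utensil case (side 273,199), with the cork mat at (402,348). The tools are an orange-handled turner (side 292,296), a cutter (side 405,270) and a ring (side 362,265). A purple turner-shaped decoy is at (245,353). Tongs are not obvious. Two light things, scene (330,203) and side (350,100), still need checking.

```bash
cat > m.py <<'E'
from h import *
ms=camera_model('scene');md=camera_model('side')
def pr(n,m,u,v,z): print(n,np.round(onz(m,u,v,z),3))
pr('unk scene',ms,330,203,0.01);pr('unk side',md,350,100,0)
im=cv2.imread('pics/d0.png');hsv=cv2.cvtColor(im,cv2.COLOR_BGR2HSV)
def blob(lo,hi,box):
    k=cv2.inRange(hsv,lo,hi);z=np.zeros_like(k);x0,y0,x1,y1=box;z[y0:y1,x0:x1]=k[y0:y1,x0:x1]
    c=max(cv2.findContours(z,0,2)[0],key=cv2.contourArea); return c
def show(n,c,z):
    P=np.array([onz(md,*p[0],z)[:2] for p in c],np.float32)
    r=cv2.minAreaRect(P*1000); print(n,'c',np.round(r[0],1),'size',np.round(r[1],1),'ang',round(r[2],1)); print(np.round(cv2.boxPoints(r)).tolist())
show('mat',blob((5,80,60),(25,255,255),(330,300,480,400)),.003)
show('handle turner',blob((3,120,50),(20,255,255),(270,270,320,330)),.012)
show('blade',blob((0,0,190),(180,40,255),(265,262,305,300)),.002)
show('cutter h',blob((0,0,0),(180,255,60),(380,250,440,295)),.015)
show('glasses',blob((0,150,80),(5,255,255),(230,170,320,230)),.035)
show('purple',blob((125,80,40),(150,255,255),(200,300,290,400)),.008)
b=cv2.resize(im[170:330,190:450],None,fx=3,fy=3,interpolation=cv2.INTER_CUBIC)
cv2.imwrite('pics/crop.png',b)
E
python3 m.py
```

```text
unk scene [0.156 0.017 0.01 ]
unk side [1.079 0.589 0.   ]
mat c [ 521.9 -385.2] size [149.  199.4] ang 83.2
[[414.0, -447.0], [612.0, -471.0], [630.0, -323.0], [432.0, -299.0]]
handle turner c [ 395.9 -192.6] size [95.6 17.8] ang 80.1
[[379.0, -238.0], [396.0, -241.0], [413.0, -147.0], [395.0, -144.0]]
blade c [ 414.9 -112.5] size [117.5  90. ] ang 61.9
[[347.0, -143.0], [427.0, -186.0], [482.0, -82.0], [403.0, -40.0]]
cutter h c [ 664.9 -226.5] size [36.2 94.9] ang 11.2
[[638.0, -183.0], [656.0, -277.0], [692.0, -270.0], [673.0, -176.0]]
glasses c [514.1 126.9] size [ 89.3 141.6] ang 72.1
[[433.0, 106.0], [568.0, 63.0], [595.0, 148.0], [460.0, 191.0]]
purple c [ 256.9 -256. ] size [163.   49.3] ang 41.0
[[179.0, -291.0], [211.0, -328.0], [335.0, -221.0], [302.0, -184.0]]
```

View pics/crop.png

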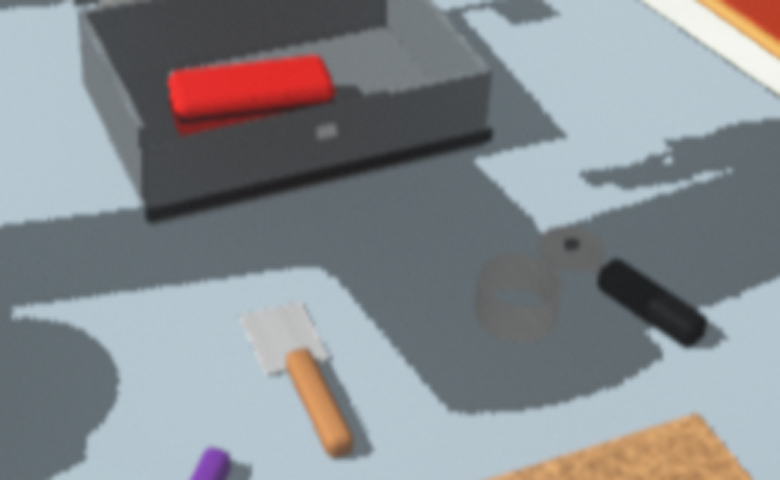

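The enlarged crop confirms the orange wooden-handled turner with its steel blade at side (272,296). The purple one is the decoy. The ring is at side (362,268) and the cutter at (407,270) with its wheel at (380,250).

```bash
cat > m2.py <<'E'
from h import *
md=camera_model('side');mw=camera_model('wrist')
p=lambda n,m,u,v,z,f=False: print(n,np.round(onz(m,u,v,z,f)*1000,1)[:2])
p('w rim FL',mw,109,152,.08,1);p('w rim FR',mw,409,188,.08,1);p('w rim FR inner-out',mw,436,0,.08,1)
p('d rim FL',md,237.7,217.7,.08);p('d rim FR',md,353.3,194,.08)
p('d bot FL',md,239.3,242.7,0);p('d bot FR',md,353.3,215,0)
p('catch d',md,190+327/3,170+131/3,.055)
im=cv2.imread('pics/w0.png');hsv=cv2.cvtColor(im,cv2.COLOR_BGR2HSV)
k=cv2.inRange(hsv,(0,150,200),(8,255,255)); k[:, 450:]=0
c=max(cv2.findContours(k,0,2)[0],key=cv2.contourArea)
for z in (.04,.046):
    P=np.array([onz(mw,*q[0],z,1)[:2]*1000 for q in c],np.float32);print('glasses',z,cv2.minAreaRect(P))
p('ring top',mw,300,306,.035,1);p('ring bot',mw,300,316,0,1)
for u,v in((278,299),(322,299),(300,289)):p('ring rim?',mw,u,v,.035,1)
p('wheel',mw,356,292,.012,1);p('cutter h end',mw,361,358,.024,1)
p('cutter h start',mw,357,312,.024,1)
p('ring d top c',md,362.5,261,.035);p('ring d bot c',md,361.5,273,0)
p('wheel d',md,190+572/3,170+244/3,.012);p('catter end d',md,190+690/3,170+335/3,.012)
for q in((157,243),(194,248)):p('turner blade w',mw,*q,.002,1)
E
python3 m2.py
python3 - <<'E'
import cv2,numpy as np
a=cv2.imread('pics/w0.png')[130:380,150:440]
a=cv2.convertScaleAbs(a,alpha=1.6,beta=20)
cv2.imwrite('pics/c2.png',cv2.resize(a,None,fx=2.4,fy=2.4,interpolation=cv2.INTER_CUBIC))
E
```

```text
w rim FL [382.3  47.1]
w rim FR [678.    9.6]
w rim FR inner-out [702.2 199.8]
d rim FL [378.1  50.6]
d rim FR [673.4   2.3]
d bot FL [380.5  53.7]
d bot FR [690.3  14.2]
catch d [530.3  24.3]
glasses 0.04 ((515.5452270507812, 135.34925842285156), (50.72526550292969, 132.21817016601562), 73.63513946533203)
glasses 0.046 ((516.1908569335938, 134.34231567382812), (49.81108856201172, 129.83534240722656), 73.63516235351562)
ring top [ 577.2 -152.8]
ring bot [ 580.4 -194.1]
ring rim? [ 549.8 -142.1]
ring rim? [ 604.2 -142.7]
ring rim? [ 576.4 -127.6]
wheel [ 652.9 -148.4]
cutter h end [ 672.  -259.3]
cutter h start [ 654.6 -172.7]
ring d top c [ 581. -172.]
ring d bot c [ 580.8 -174.1]
wheel d [ 655.6 -145. ]
catter end d [ 670.  -267.3]
turner blade w [391.6 -83.2]
turner blade w [442.1 -89. ]
```

View pics/c2.png

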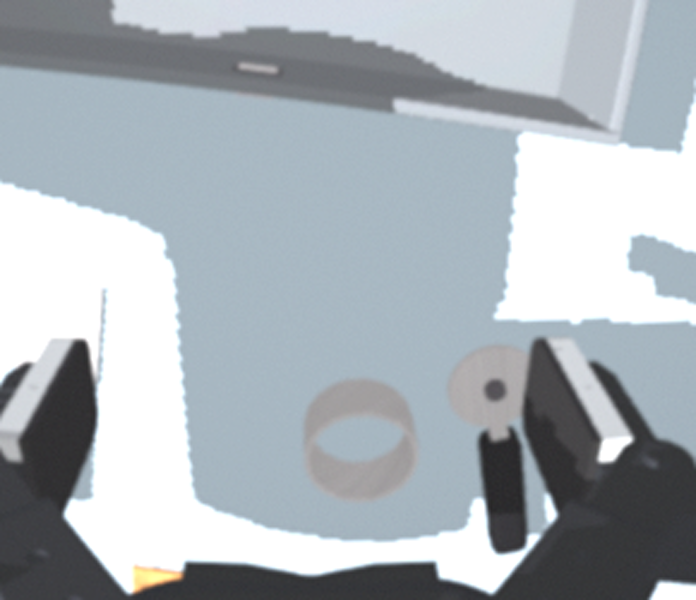

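```bash
cat >> h.py <<'E'
from scipy.spatial.transform import Rotation as Ro
def go(*wps):
    """each wp: x,y,z (mm), angle of tool y in deg (mod 180); prints total shift in cm / rotvec in the present tool frame"""
    s=state();R=Ro.from_euler('xyz',s['tcp_rot']);p=s['ee_pos']
    print('t',round(s['time'],2),'p',np.round(p*1000,1),'rot',np.round(np.degrees(s['tcp_rot']),1),'q',np.round(s['qpos'],2),'gap',round(s['finger_gap']*1000,1),'F',np.round(s['contact_force'],1),'g',round(s['gripper_force'],1))
    for x,y,z,a in wps:
        best=min((R.inv()*Ro.from_euler('xyz',[np.pi,0,np.radians(b)]) for b in (a+90,a-90)),key=lambda r:r.magnitude())
        d=R.inv().apply(np.array([x,y,z])/1000-p)*100
        print('wp',np.round(d,2),'rv',np.round(best.as_rotvec(),3))
E
python3 - <<'E'
from h import *
go((516,134,150,73.6),(516,134,32,73.6))
E
```

```text
t 0.15 p [549.9   0.  247.7] rot [-179.9   -0.    90. ] q [0.   0.09 0.18 1.66 0.   1.57] gap 85.3 F [-0.4  0.6  0.8] g 0.0
wp [13.4  -3.38  9.78] rv [-1.000e-03 -1.000e-03 -1.285e+00]
wp [13.4  -3.36 21.58] rv [-1.000e-03 -1.000e-03 -1.285e+00]
```

>>> {"op": "play_rows", "data": {
  "motion": [
    {"x": 2,"y": -0.5,"z": 1,"rz": -0.17},
    {"x": 4,"y": -1,"z": 2,"rz": -0.34},
    {"x": 6,"y": -1.5,"z": 3,"rz": -0.51},
    {"x": 8,"y": -2,"z": 4,"rz": -0.68},
    {"x": 10,"y": -2.5,"z": 6,"rz": -0.85},
    {"x": 12,"y": -3,"z": 8,"rz": -1.02},
    {"x": 13.4,"y": -3.4,"z": 9.8,"rz": -1.18},
    {"x": 13.4,"y": -3.4,"z": 9.8,"rz": -1.285}
  ],
  "jaw": 8.5
}}

```text
$.motion[0]: bad value
```

```bash
python3 - <<'E'
from h import *
go((516,134,32,73.6))
im,m=snap('wrist','w1.png')
hsv=cv2.cvtColor(im[:,:,::-1].copy(),cv2.COLOR_BGR2HSV)
k=cv2.inRange(hsv,(0,150,120),(8,255,255))
c=max(cv2.findContours(k,0,2)[0],key=cv2.contourArea)
P=np.array([onz(m,*q[0],.04,1)[:2]*1000 for q in c],np.float32);print('glasses',cv2.minAreaRect(P))
E
```

```text
t 0.15 p [549.9   0.  247.7] rot [-179.9   -0.    90. ] q [0.   0.09 0.18 1.66 0.   1.57] gap 85.3 F [-0.4  0.6  0.8] g 0.0
wp [13.4  -3.36 21.58] rv [-1.000e-03 -1.000e-03 -1.285e+00]
glasses ((517.3065795898438, 134.105712890625), (55.476226806640625, 137.82568359375), 73.56573486328125)
```

View pics/w1.png

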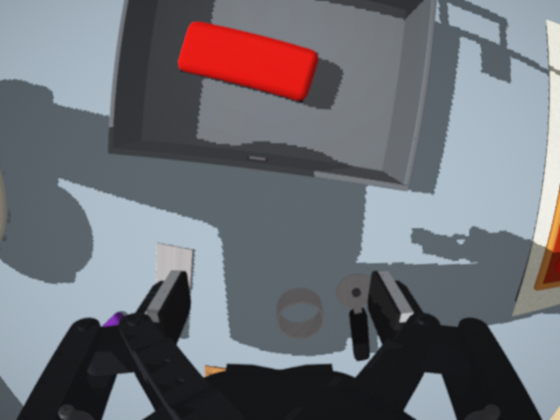

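The move was refused, so the arm and the picture are unchanged. I'll give all six keys in each row.

>>> {"op": "play_rows", "data": {
  "motion": [
    {"x": 2,"y": -0.5,"z": 1,"rx": 0,"ry": 0,"rz": -0.17},
    {"x": 4,"y": -1,"z": 2,"rx": 0,"ry": 0,"rz": -0.34},
    {"x": 6,"y": -1.5,"z": 3,"rx": 0,"ry": 0,"rz": -0.51},
    {"x": 8,"y": -2,"z": 4,"rx": 0,"ry": 0,"rz": -0.68},
    {"x": 10,"y": -2.5,"z": 6,"rx": 0,"ry": 0,"rz": -0.85},
    {"x": 12,"y": -3,"z": 8,"rx": 0,"ry": 0,"rz": -1.02},
    {"x": 13.4,"y": -3.4,"z": 9.8,"rx": 0,"ry": 0,"rz": -1.18},
    {"x": 13.4,"y": -3.4,"z": 9.8,"rx": 0,"ry": 0,"rz": -1.285}
  ],
  "jaw": 8.5
}}

```text
time: 1.2
ee_pos: [0.5149, 0.1347, 0.1484]
tcp_rot: [-3.14, -0.003, 2.861]
contact_force: [0.3, -0.4, -0.0]
finger_gap: 0.0848
gripper_force: 0.0
```

>>> {"op": "play_rows", "data": {
  "motion": [
    {"x": 0,"y": 0,"z": 3,"rx": 0,"ry": 0,"rz": 0},
    {"x": 0,"y": 0,"z": 6,"rx": 0,"ry": 0,"rz": 0},
    {"x": 0,"y": 0,"z": 9,"rx": 0,"ry": 0,"rz": 0},
    {"x": 0,"y": 0,"z": 10.5,"rx": 0,"ry": 0,"rz": 0},
    {"x": 0,"y": 0,"z": 11.6,"rx": 0,"ry": 0,"rz": 0},
    {"x": 0,"y": 0,"z": 11.6,"rx": 0,"ry": 0,"rz": 0}
  ]
}}

```text
time: 1.95
ee_pos: [0.5159, 0.134, 0.0341]
tcp_rot: [-3.141, -0.0, 2.856]
contact_force: [-0.2, 1.0, -0.4]
finger_gap: 0.0846
gripper_force: 0.0
```

>>> {"op": "play_rows", "data": {
  "motion": [
    {"x": 0,"y": 0,"z": 0,"rx": 0,"ry": 0,"rz": 0},
    {"x": 0,"y": 0,"z": 0,"rx": 0,"ry": 0,"rz": 0},
    {"x": 0,"y": 0,"z": 0,"rx": 0,"ry": 0,"rz": 0},
    {"x": 0,"y": 0,"z": 0,"rx": 0,"ry": 0,"rz": 0},
    {"x": 0,"y": 0,"z": 0,"rx": 0,"ry": 0,"rz": 0},
    {"x": 0,"y": 0,"z": 0,"rx": 0,"ry": 0,"rz": 0}
  ],
  "jaw": 3
}}

```text
time: 2.7
ee_pos: [0.5167, 0.1342, 0.0355]
tcp_rot: [3.141, 0.002, 2.856]
contact_force: [-0.4, 0.4, 6.2]
finger_gap: 0.0549
gripper_force: 64.9
```

>>> {"op": "play_rows", "data": {
  "motion": [
    {"x": 0,"y": 0,"z": -1,"rx": 0,"ry": 0,"rz": 0},
    {"x": 0,"y": 0,"z": -3,"rx": 0,"ry": 0,"rz": 0},
    {"x": 0,"y": 0,"z": -6,"rx": 0,"ry": 0,"rz": 0},
    {"x": 0,"y": 0,"z": -9,"rx": 0,"ry": 0,"rz": 0},
    {"x": 0,"y": 0,"z": -12,"rx": 0,"ry": 0,"rz": 0},
    {"x": 0,"y": 0,"z": -14,"rx": 0,"ry": 0,"rz": 0},
    {"x": 0,"y": 0,"z": -14,"rx": 0,"ry": 0,"rz": 0}
  ]
}}

```text
time: 3.58
ee_pos: [0.5166, 0.1342, 0.1761]
tcp_rot: [3.14, 0.002, 2.856]
contact_force: [1.2, 0.1, -1.8]
finger_gap: 0.0549
gripper_force: 64.0
```

```bash
python3 - <<'E'
from h import *
go((522,-100,165,83.1),(522,-385,165,83.1))
E
```

```text
t 3.58 p [516.6 134.2 176.1] rot [1.799e+02 1.000e-01 1.636e+02] q [ 0.25  0.03 -0.02  1.51 -0.    0.54] gap 54.9 F [ 1.2  0.1 -1.8] g 64.0
wp [ -7.11 -22.32   1.09] rv [ 0.001  0.003 -0.165]
wp [-15.15 -49.66   1.07] rv [ 0.001  0.003 -0.165]
```

>>> {"op": "play_rows", "data": {
  "motion": [
    {"x": -0.5,"y": -2,"z": 0,"rx": 0,"ry": 0,"rz": -0.02},
    {"x": -1.4,"y": -5,"z": 0,"rx": 0,"ry": 0,"rz": -0.04},
    {"x": -2.5,"y": -9,"z": 0,"rx": 0,"ry": 0,"rz": -0.06},
    {"x": -4,"y": -13,"z": 0,"rx": 0,"ry": 0,"rz": -0.08},
    {"x": -5.2,"y": -17,"z": 0,"rx": 0,"ry": 0,"rz": -0.1},
    {"x": -6.4,"y": -21,"z": 0,"rx": 0,"ry": 0,"rz": -0.12},
    {"x": -7.6,"y": -25,"z": 0,"rx": 0,"ry": 0,"rz": -0.14},
    {"x": -8.8,"y": -29,"z": 0,"rx": 0,"ry": 0,"rz": -0.165}
  ]
}}

```text
time: 4.58
ee_pos: [0.5181, -0.1703, 0.1731]
tcp_rot: [3.141, -0.001, 3.022]
contact_force: [0.5, -0.6, -0.8]
finger_gap: 0.0545
gripper_force: 69.7
```

```bash
python3 - <<'E'
from h import *
go((522,-385,120,83.1),(522,-385,37,83.1))
E
```

```text
t 4.58 p [ 518.1 -170.3  173.1] rot [ 1.800e+02 -1.000e-01  1.731e+02] q [-0.32  0.06  0.    1.51  0.   -0.2 ] gap 54.5 F [ 0.5 -0.6 -0.8] g 69.7
wp [ -2.97 -21.27   5.3 ] rv [ 0.    -0.001  0.   ]
wp [ -2.98 -21.27  13.6 ] rv [ 0.    -0.001  0.   ]
```

>>> {"op": "play_rows", "data": {
  "motion": [
    {"x": -0.5,"y": -3,"z": 0,"rx": 0,"ry": 0,"rz": 0},
    {"x": -1,"y": -7,"z": 1,"rx": 0,"ry": 0,"rz": 0},
    {"x": -1.6,"y": -12,"z": 2,"rx": 0,"ry": 0,"rz": 0},
    {"x": -2.2,"y": -16,"z": 3,"rx": 0,"ry": 0,"rz": 0},
    {"x": -2.8,"y": -20,"z": 4,"rx": 0,"ry": 0,"rz": 0},
    {"x": -3,"y": -21.3,"z": 5.3,"rx": 0,"ry": 0,"rz": 0},
    {"x": -3,"y": -21.3,"z": 7.5,"rx": 0,"ry": 0,"rz": 0},
    {"x": -3,"y": -21.3,"z": 10,"rx": 0,"ry": 0,"rz": 0}
  ]
}}

```text
time: 5.58
ee_pos: [0.5225, -0.3835, 0.0726]
tcp_rot: [3.141, -0.001, 3.021]
contact_force: [-0.1, -0.3, -0.5]
finger_gap: 0.0549
gripper_force: 70.0
```

```bash
python3 - <<'E'
from h import *
go((522,-385,33,83.1))
im,m=snap('wrist','w2.png')
hsv=cv2.cvtColor(im[:,:,::-1].copy(),cv2.COLOR_BGR2HSV)
k=cv2.inRange(hsv,(0,150,120),(8,255,255));print(k.sum()/255)
E
```

```text
t 5.58 p [ 522.5 -383.5   72.6] rot [ 1.800e+02 -1.000e-01  1.731e+02] q [-0.63  0.32  0.11  1.36  0.   -0.51] gap 54.9 F [-0.1 -0.3 -0.5] g 70.0
wp [ 0.03 -0.16  3.96] rv [ 0.001 -0.001 -0.   ]
28415.0
```

>>> {"op": "play_rows", "data": {
  "motion": [
    {"x": 0,"y": 0,"z": 1,"rx": 0,"ry": 0,"rz": 0},
    {"x": 0,"y": 0,"z": 2,"rx": 0,"ry": 0,"rz": 0},
    {"x": 0,"y": 0,"z": 3,"rx": 0,"ry": 0,"rz": 0},
    {"x": 0,"y": 0,"z": 3.5,"rx": 0,"ry": 0,"rz": 0},
    {"x": 0,"y": 0,"z": 3.9,"rx": 0,"ry": 0,"rz": 0},
    {"x": 0,"y": 0,"z": 3.9,"rx": 0,"ry": 0,"rz": 0}
  ]
}}

```text
time: 6.38
ee_pos: [0.5227, -0.3841, 0.0352]
tcp_rot: [3.141, -0.0, 3.021]
contact_force: [-0.1, 0.3, -1.6]
finger_gap: 0.0547
gripper_force: 69.9
```

>>> {"op": "play_rows", "data": {
  "motion": [
    {"x": 0,"y": 0,"z": 0,"rx": 0,"ry": 0,"rz": 0},
    {"x": 0,"y": 0,"z": 0,"rx": 0,"ry": 0,"rz": 0},
    {"x": 0,"y": 0,"z": 0,"rx": 0,"ry": 0,"rz": 0},
    {"x": 0,"y": 0,"z": 0,"rx": 0,"ry": 0,"rz": 0}
  ],
  "jaw": 8.5
}}

```text
time: 6.88
ee_pos: [0.5228, -0.3841, 0.0354]
tcp_rot: [-3.141, 0.0, 3.021]
contact_force: [0.4, -1.0, 0.2]
finger_gap: 0.0847
gripper_force: 0.0
```

>>> {"op": "play_rows", "data": {
  "motion": [
    {"x": 0,"y": 0,"z": -2,"rx": 0,"ry": 0,"rz": 0},
    {"x": 0,"y": 0,"z": -5,"rx": 0,"ry": 0,"rz": 0},
    {"x": 0,"y": 0,"z": -9,"rx": 0,"ry": 0,"rz": 0},
    {"x": 0,"y": 0,"z": -13,"rx": 0,"ry": 0,"rz": 0},
    {"x": 0,"y": 0,"z": -17,"rx": 0,"ry": 0,"rz": 0},
    {"x": 0,"y": 0,"z": -20,"rx": 0,"ry": 0,"rz": 0},
    {"x": 0,"y": 0,"z": -22,"rx": 0,"ry": 0,"rz": 0},
    {"x": 0,"y": 0,"z": -22,"rx": 0,"ry": 0,"rz": 0}
  ]
}}

```text
time: 7.88
ee_pos: [0.5232, -0.3844, 0.2583]
tcp_rot: [-3.14, 0.004, 3.021]
contact_force: [0.3, 0.7, -0.4]
finger_gap: 0.0853
gripper_force: 0.0
```

```bash
python3 - <<'E'
from h import *
go((581,-173,150,8.5),(581,-173,20,0))
im,m=snap('side','d3.png');w,mw=snap('wrist','w3.png')
cv2.imwrite('pics/e3.png',cv2.resize(np.hstack([im,w])[:,:,::-1],(800,300),interpolation=cv2.INTER_AREA))
E
```

```text
t 7.88 p [ 523.2 -384.4  258.3] rot [-179.9    0.2  173.1] q [-0.63  0.34  0.49  1.72 -0.   -0.51] gap 85.3 F [ 0.3  0.7 -0.4] g 0.0
wp [-3.15 21.7  10.8 ] rv [1.000e-03 5.000e-03 1.302e+00]
wp [-3.11 21.73 23.8 ] rv [1.00e-03 5.00e-03 1.45e+00]
```

View pics/e3.png

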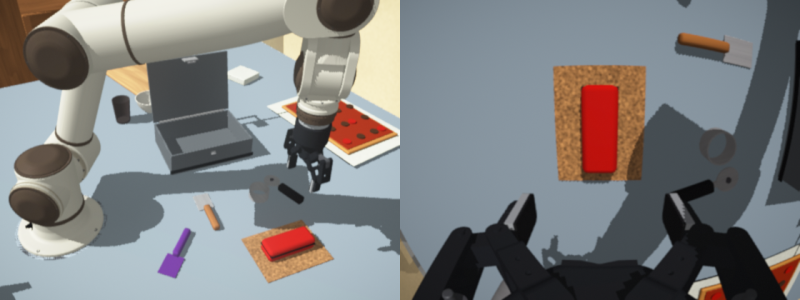

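The glasses case lies flat on the mat (wrist crop 600,130), and the cutter is still at its place. The cutter comes next.

```bash
python3 - <<'E'
from h import *
go((664,-215,120,8.5),(664,-215,21,8.5))
im=cv2.imread('pics/w3.png');m=camera_model('wrist')
hsv=cv2.cvtColor(im,cv2.COLOR_BGR2HSV)
k=cv2.inRange(hsv,(3,120,50),(18,255,255));z=np.zeros_like(k);z[30:90,380:460]=k[30:90,380:460]
z[:]=0;z[30:90,370:470]=k[30:90,370:470]
c=max(cv2.findContours(z,0,2)[0],key=cv2.contourArea)
P=np.array([onz(m,*q[0],.014,1)[:2]*1000 for q in c],np.float32);print('turner h',cv2.minAreaRect(P))
s=1.4
print('wheel',onz(m,(729-400)*s,181*s,.012,1),'hend',onz(m,(682-400)*s,191*s,.02,1),'ring top',onz(m,(719-400)*s,143*s,.035,1))
E
```

```text
t 7.97 p [ 522.7 -384.1  255.3] rot [-180.     0.   173.1] q [-0.63  0.34  0.49  1.72  0.   -0.51] gap 85.1 F [ 0.2 -0.6  0.6] g 0.0
wp [-11.98  18.49  13.53] rv [0.    0.    1.302]
wp [-11.98  18.49  23.43] rv [0.    0.    1.302]
turner h ((396.4150695800781, -192.99734497070312), (94.81349182128906, 19.604806900024414), 80.05177307128906)
wheel [ 0.65477954 -0.14228349  0.012     ] hend [ 0.65448944 -0.24717949  0.02      ] ring top [ 0.56551921 -0.18408835  0.035     ]
```

>>> {"op": "play_rows", "data": {
  "motion": [
    {"x": -1.5,"y": 2.3,"z": 1,"rx": 0,"ry": 0,"rz": 0.17},
    {"x": -3,"y": 4.6,"z": 2,"rx": 0,"ry": 0,"rz": 0.34},
    {"x": -4.5,"y": 6.9,"z": 3,"rx": 0,"ry": 0,"rz": 0.51},
    {"x": -6,"y": 9.2,"z": 4,"rx": 0,"ry": 0,"rz": 0.68},
    {"x": -7.5,"y": 11.5,"z": 6,"rx": 0,"ry": 0,"rz": 0.85},
    {"x": -9,"y": 14,"z": 8,"rx": 0,"ry": 0,"rz": 1.02},
    {"x": -10.5,"y": 16.5,"z": 10,"rx": 0,"ry": 0,"rz": 1.18},
    {"x": -12,"y": 18.5,"z": 12,"rx": 0,"ry": 0,"rz": 1.3}
  ],
  "jaw": 6
}}

```text
time: 8.98
ee_pos: [0.6641, -0.2137, 0.1333]
tcp_rot: [-3.14, -0.001, 1.717]
contact_force: [0.7, -0.3, 0.4]
finger_gap: 0.0599
gripper_force: 0.0
```

```bash
python3 - <<'E'
from h import *
go((664,-215,21,8.5))
w,mw=snap('wrist','w4.png')
g=cv2.cvtColor(w,cv2.COLOR_RGB2HSV)
for n,X in (('mid',(.664,-.215,.024)),('wheel',(.654,-.147,.012)),('hend',(.672,-.269,.024)),('ring',(.581,-.173,.035))): print(n,proj(mw,X,1))
cv2.imwrite('pics/w4b.png',cv2.convertScaleAbs(w[:,:,::-1],alpha=1.5,beta=10))
E
```

```text
t 8.97 p [ 664.1 -213.7  133.3] rot [-1.799e+02 -1.000e-01  9.840e+01] q [-0.31  0.44  0.38  1.51  0.    1.11] gap 59.9 F [ 0.7 -0.3  0.4] g 0.0
wp [-1.400e-01 -1.000e-02  1.123e+01] rv [-0.002 -0.001 -0.002]
mid [277.09424862 218.02228344]
wheel [277.15115197 126.02154913]
hend [277.26951878 280.44999752]
ring [170.6765245 151.6441964]
```

View pics/w4b.png

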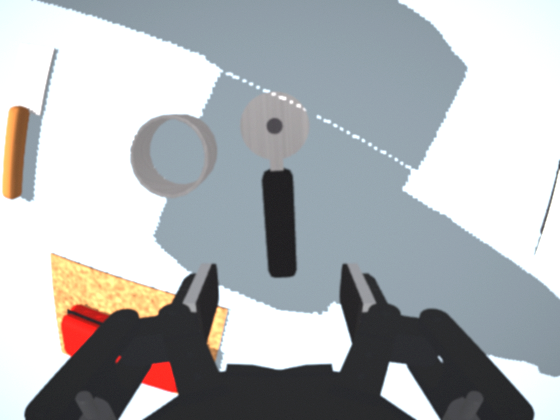

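The cutter is centred between the fingers, with its wheel at (274,126) and its handle end at (283,275). It is turned about 3° from my estimate.

>>> {"op": "play_rows", "data": {
  "motion": [
    {"x": 0,"y": 0,"z": 3,"rx": 0,"ry": 0,"rz": -0.05},
    {"x": 0,"y": 0.1,"z": 6,"rx": 0,"ry": 0,"rz": -0.05},
    {"x": 0,"y": 0.1,"z": 8.5,"rx": 0,"ry": 0,"rz": -0.05},
    {"x": 0,"y": 0.1,"z": 10,"rx": 0,"ry": 0,"rz": -0.05},
    {"x": 0,"y": 0.1,"z": 11.1,"rx": 0,"ry": 0,"rz": -0.05},
    {"x": 0,"y": 0.1,"z": 11.1,"rx": 0,"ry": 0,"rz": -0.05}
  ]
}}

```text
time: 9.78
ee_pos: [0.6648, -0.2147, 0.0238]
tcp_rot: [-3.141, -0.0, 1.771]
contact_force: [-0.2, -0.3, 0.8]
finger_gap: 0.06
gripper_force: 0.0
```

>>> {"op": "play_rows", "data": {
  "motion": [
    {"x": 0,"y": 0,"z": 0,"rx": 0,"ry": 0,"rz": 0},
    {"x": 0,"y": 0,"z": 0,"rx": 0,"ry": 0,"rz": 0},
    {"x": 0,"y": 0,"z": 0,"rx": 0,"ry": 0,"rz": 0},
    {"x": 0,"y": 0,"z": 0,"rx": 0,"ry": 0,"rz": 0},
    {"x": 0,"y": 0,"z": 0,"rx": 0,"ry": 0,"rz": 0},
    {"x": 0,"y": 0,"z": 0,"rx": 0,"ry": 0,"rz": 0}
  ],
  "jaw": 0.5
}}

```text
time: 10.52
ee_pos: [0.6658, -0.215, 0.0256]
tcp_rot: [3.14, 0.001, 1.771]
contact_force: [-0.2, 0.1, 6.7]
finger_gap: 0.0225
gripper_force: 60.2
```

>>> {"op": "play_rows", "data": {
  "motion": [
    {"x": 0,"y": 0,"z": -1,"rx": 0,"ry": 0,"rz": 0},
    {"x": 0,"y": 0,"z": -3,"rx": 0,"ry": 0,"rz": 0},
    {"x": 0,"y": 0,"z": -6,"rx": 0,"ry": 0,"rz": 0},
    {"x": 0,"y": 0,"z": -9,"rx": 0,"ry": 0,"rz": 0},
    {"x": 0,"y": 0,"z": -12,"rx": 0,"ry": 0,"rz": 0},
    {"x": 0,"y": 0,"z": -14,"rx": 0,"ry": 0,"rz": 0},
    {"x": 0,"y": 0,"z": -14,"rx": 0,"ry": 0,"rz": 0}
  ]
}}

```text
time: 11.4
ee_pos: [0.666, -0.215, 0.1673]
tcp_rot: [3.138, 0.002, 1.771]
contact_force: [-0.2, 0.2, -0.5]
finger_gap: 0.0224
gripper_force: 59.4
```

```bash
cat >> h.py <<'E'
C=np.array([543.5,131.]);cx=np.array([.126,.992]);ce=np.array([.992,-.126])
def inC(u,v): return tuple(C+cx*u+ce*v)
E
python3 - <<'E'
from h import *
x,y=inC(-20,100);print(x,y)
go((x,y,165,-7.2),(x,y,32,-7.2))
E
```

```text
640.1800000000001 98.56
t 11.4 p [ 666.  -215.   167.3] rot [1.798e+02 1.000e-01 1.015e+02] q [-0.31  0.44  0.45  1.57 -0.    1.06] gap 22.4 F [-0.2  0.2 -0.5] g 59.4
wp [31.25  3.7   0.18] rv [0.004 0.001 0.326]
wp [31.27  3.65 13.48] rv [0.004 0.001 0.326]
```

>>> {"op": "play_rows", "data": {
  "motion": [
    {"x": 2,"y": 0.2,"z": 0,"rx": 0,"ry": 0,"rz": 0.04},
    {"x": 6,"y": 0.7,"z": 0,"rx": 0,"ry": 0,"rz": 0.08},
    {"x": 11,"y": 1.3,"z": 0,"rx": 0,"ry": 0,"rz": 0.12},
    {"x": 16,"y": 1.9,"z": 0,"rx": 0,"ry": 0,"rz": 0.17},
    {"x": 21,"y": 2.5,"z": 0,"rx": 0,"ry": 0,"rz": 0.22},
    {"x": 26,"y": 3.1,"z": 0,"rx": 0,"ry": 0,"rz": 0.27},
    {"x": 30,"y": 3.6,"z": 0,"rx": 0,"ry": 0,"rz": 0.326},
    {"x": 31.3,"y": 3.7,"z": 0,"rx": 0,"ry": 0,"rz": 0.326}
  ]
}}

```text
time: 12.4
ee_pos: [0.6386, 0.1015, 0.1634]
tcp_rot: [-3.14, 0.0, 1.447]
contact_force: [-1.0, -0.3, -1.7]
finger_gap: 0.0226
gripper_force: 59.3
```

```bash
python3 - <<'E'
from h import *
x,y=inC(-20,100)
go((x,y,34,-7.2))
w,mw=snap('wrist','w5.png')
E
```

```text
t 12.4 p [638.6 101.5 163.4] rot [-179.9    0.    82.9] q [0.16 0.31 0.27 1.53 0.   1.85] gap 22.6 F [-1.  -0.3 -1.7] g 59.3
wp [-0.27  0.21 12.94] rv [-0.001  0.     0.002]
```

View pics/w5.png

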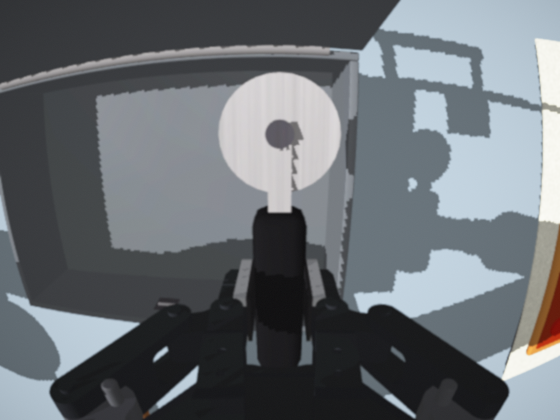

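The held cutter hangs over the case with its wheel at (280,132). The right wall is near x = 345, so I'll place it about 1 cm further in.

>>> {"op": "play_rows", "data": {
  "motion": [
    {"x": -0.1,"y": -0.4,"z": 2,"rx": 0,"ry": 0,"rz": 0},
    {"x": -0.3,"y": -0.8,"z": 5,"rx": 0,"ry": 0,"rz": 0},
    {"x": -0.3,"y": -0.8,"z": 8,"rx": 0,"ry": 0,"rz": 0},
    {"x": -0.3,"y": -0.8,"z": 10,"rx": 0,"ry": 0,"rz": 0},
    {"x": -0.3,"y": -0.8,"z": 11.5,"rx": 0,"ry": 0,"rz": 0},
    {"x": -0.3,"y": -0.8,"z": 12.6,"rx": 0,"ry": 0,"rz": 0},
    {"x": -0.3,"y": -0.8,"z": 12.9,"rx": 0,"ry": 0,"rz": 0},
    {"x": -0.3,"y": -0.8,"z": 12.9,"rx": 0,"ry": 0,"rz": 0}
  ]
}}

```text
time: 13.45
ee_pos: [0.6312, 0.0975, 0.0357]
tcp_rot: [3.141, -0.0, 1.445]
contact_force: [0.1, -0.0, -1.5]
finger_gap: 0.0226
gripper_force: 59.3
```

>>> {"op": "play_rows", "data": {
  "motion": [
    {"x": 0,"y": 0,"z": 0,"rx": 0,"ry": 0,"rz": 0},
    {"x": 0,"y": 0,"z": 0,"rx": 0,"ry": 0,"rz": 0},
    {"x": 0,"y": 0,"z": 0,"rx": 0,"ry": 0,"rz": 0}
  ],
  "jaw": 4.2
}}

```text
time: 13.82
ee_pos: [0.6253, 0.098, 0.0343]
tcp_rot: [-3.13, 0.001, 1.446]
contact_force: [-31.7, 4.6, 6.4]
finger_gap: 0.0418
gripper_force: 0.0
```

>>> {"op": "play_rows", "data": {
  "motion": [
    {"x": 0,"y": 0,"z": -2,"rx": 0,"ry": 0,"rz": 0},
    {"x": 0,"y": 0,"z": -5,"rx": 0,"ry": 0,"rz": 0},
    {"x": 0,"y": 0,"z": -9,"rx": 0,"ry": 0,"rz": 0},
    {"x": 0,"y": 0,"z": -12,"rx": 0,"ry": 0,"rz": 0},
    {"x": 0,"y": 0,"z": -15,"rx": 0,"ry": 0,"rz": 0},
    {"x": 0,"y": 0,"z": -15,"rx": 0,"ry": 0,"rz": 0}
  ]
}}

```text
time: 14.58
ee_pos: [0.6325, 0.0976, 0.1897]
tcp_rot: [3.135, -0.002, 1.445]
contact_force: [0.3, 0.5, 0.6]
finger_gap: 0.0422
gripper_force: 0.0
```

```bash
python3 - <<'E'
from h import *
go((397,-185,130,-10),(397,-185,19,-10))
im,m=snap('side','d6.png')
hsv=cv2.cvtColor(im,cv2.COLOR_RGB2HSV)
k=cv2.inRange(hsv,(3,120,50),(20,255,255));z=np.zeros_like(k);z[230:340,230:335]=k[230:340,230:335]
c=max(cv2.findContours(z,0,2)[0],key=cv2.contourArea)
P=np.array([onz(m,*q[0],.012)[:2]*1000 for q in c],np.float32);print('turner h',cv2.minAreaRect(P))
E
```

```text
t 14.57 p [632.5  97.6 189.7] rot [ 1.796e+02 -1.000e-01  8.280e+01] q [ 0.15  0.29  0.29  1.57 -0.    1.85] gap 42.2 F [0.3 0.5 0.6] g 0.0
wp [-31.01 -19.85   5.78] rv [ 0.007 -0.002  0.049]
wp [-31.03 -19.92  16.88] rv [ 0.007 -0.002  0.049]
turner h ((395.9249572753906, -192.5875244140625), (95.6074447631836, 17.765399932861328), 80.0732650756836)
```

```bash
python3 - <<'E'
from h import *
a=cv2.imread('pics/d0.png')[60:260,190:380];b=cv2.imread('pics/d6.png')[60:260,190:380]
cv2.imwrite('pics/cmp.png',cv2.resize(np.hstack([a,b]),None,fx=2.1,fy=2.1,interpolation=cv2.INTER_CUBIC))
E
```

```text
(no output)
```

View pics/cmp.png

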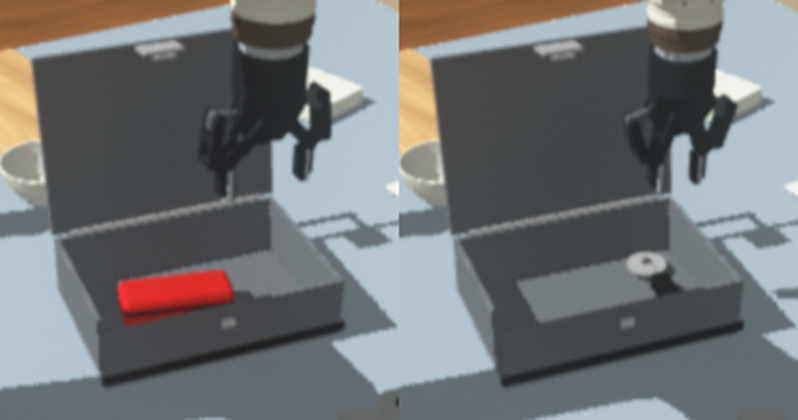

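The case and lid have not shifted; in the right half the cutter's wheel lies at (648,263). Next is the turner, which is still at its place.

>>> {"op": "play_rows", "data": {
  "motion": [
    {"x": -4,"y": -2.5,"z": 0,"rx": 0,"ry": 0,"rz": 0},
    {"x": -8.4,"y": -5.4,"z": 0,"rx": 0,"ry": 0,"rz": 0.05},
    {"x": -12.8,"y": -8.2,"z": 0,"rx": 0,"ry": 0,"rz": 0.05},
    {"x": -17.2,"y": -11,"z": 0,"rx": 0,"ry": 0,"rz": 0.05},
    {"x": -21.6,"y": -13.8,"z": 1.5,"rx": 0,"ry": 0,"rz": 0.05},
    {"x": -26,"y": -16.6,"z": 3,"rx": 0,"ry": 0,"rz": 0.05},
    {"x": -30,"y": -19.2,"z": 5,"rx": 0,"ry": 0,"rz": 0.05},
    {"x": -31,"y": -19.9,"z": 7,"rx": 0,"ry": 0,"rz": 0.05}
  ],
  "jaw": 5
}}

```text
time: 15.62
ee_pos: [0.3928, -0.1867, 0.1143]
tcp_rot: [-3.142, 0.0, 1.392]
contact_force: [1.4, -0.2, -0.8]
finger_gap: 0.0496
gripper_force: 0.0
```

```bash
python3 - <<'E'
from h import *
go((397,-185,23,-10))
w,mw=snap('wrist','w7.png')
hsv=cv2.cvtColor(w,cv2.COLOR_RGB2HSV)
k=cv2.inRange(hsv,(3,120,50),(20,255,255));k[300:]=0
c=max(cv2.findContours(k,0,2)[0],key=cv2.contourArea)
P=np.array([onz(mw,*q[0],.018,1)[:2]*1000 for q in c],np.float32);print('turner h',cv2.minAreaRect(P))
E
```

```text
t 15.62 p [ 392.8 -186.7  114.3] rot [-180.     0.    79.8] q [-0.44 -0.2  -0.36  1.41 -0.    1.31] gap 49.6 F [ 1.4 -0.2 -0.8] g 0.0
wp [0.24 0.38 9.13] rv [-0.     0.    -0.004]
turner h ((397.0177001953125, -190.1538848876953), (93.68057250976562, 18.379207611083984), 79.9554443359375)
```

>>> {"op": "play_rows", "data": {
  "motion": [
    {"x": 0.2,"y": 0.4,"z": 2.5,"rx": 0,"ry": 0,"rz": 0},
    {"x": 0.2,"y": 0.4,"z": 5,"rx": 0,"ry": 0,"rz": 0},
    {"x": 0.2,"y": 0.4,"z": 7,"rx": 0,"ry": 0,"rz": 0},
    {"x": 0.2,"y": 0.4,"z": 8.5,"rx": 0,"ry": 0,"rz": 0},
    {"x": 0.2,"y": 0.4,"z": 9.1,"rx": 0,"ry": 0,"rz": 0},
    {"x": 0.2,"y": 0.4,"z": 9.1,"rx": 0,"ry": 0,"rz": 0}
  ]
}}

```text
time: 16.42
ee_pos: [0.3989, -0.1838, 0.0243]
tcp_rot: [-3.141, -0.0, 1.395]
contact_force: [0.3, -0.4, -0.3]
finger_gap: 0.05
gripper_force: 0.0
```

>>> {"op": "play_rows", "data": {
  "motion": [
    {"x": 0,"y": 0,"z": 0,"rx": 0,"ry": 0,"rz": 0},
    {"x": 0,"y": 0,"z": 0,"rx": 0,"ry": 0,"rz": 0},
    {"x": 0,"y": 0,"z": 0,"rx": 0,"ry": 0,"rz": 0},
    {"x": 0,"y": 0,"z": 0,"rx": 0,"ry": 0,"rz": 0},
    {"x": 0,"y": 0,"z": 0,"rx": 0,"ry": 0,"rz": 0},
    {"x": 0,"y": 0,"z": 0,"rx": 0,"ry": 0,"rz": 0}
  ],
  "jaw": 0.5
}}

```text
time: 17.18
ee_pos: [0.3994, -0.1842, 0.0252]
tcp_rot: [3.14, 0.0, 1.395]
contact_force: [0.0, -0.1, 5.7]
finger_gap: 0.0181
gripper_force: 59.8
```

>>> {"op": "play_rows", "data": {
  "motion": [
    {"x": 0,"y": 0,"z": -1,"rx": 0,"ry": 0,"rz": 0},
    {"x": 0,"y": 0,"z": -3,"rx": 0,"ry": 0,"rz": 0},
    {"x": 0,"y": 0,"z": -6,"rx": 0,"ry": 0,"rz": 0},
    {"x": 0,"y": 0,"z": -9,"rx": 0,"ry": 0,"rz": 0},
    {"x": 0,"y": 0,"z": -12,"rx": 0,"ry": 0,"rz": 0},
    {"x": 0,"y": 0,"z": -14,"rx": 0,"ry": 0,"rz": 0},
    {"x": 0,"y": 0,"z": -14,"rx": 0,"ry": 0,"rz": 0}
  ]
}}

```text
time: 18.05
ee_pos: [0.3995, -0.1842, 0.1659]
tcp_rot: [3.139, 0.001, 1.395]
contact_force: [-0.9, 0.4, -0.5]
finger_gap: 0.0185
gripper_force: 59.0
```

```bash
python3 - <<'E'
from h import *
x,y=inC(-22,-75);print(x,y)
go((x,y,165,-7.2),(x,y,32,-7.2))
E
```

```text
466.328 118.626
t 18.05 p [ 399.5 -184.2  165.9] rot [179.8   0.   79.9] q [-0.43 -0.19 -0.25  1.51 -0.    1.31] gap 18.5 F [-0.9  0.4 -0.5] g 59.0
wp [30.99  1.28  0.08] rv [ 0.003  0.001 -0.05 ]
wp [30.99  1.24 13.38] rv [ 0.003  0.001 -0.05 ]
```

>>> {"op": "play_rows", "data": {
  "motion": [
    {"x": 2,"y": 0,"z": 0,"rx": 0,"ry": 0,"rz": 0},
    {"x": 6,"y": 0.2,"z": 0,"rx": 0,"ry": 0,"rz": 0},
    {"x": 11,"y": 0.4,"z": 0,"rx": 0,"ry": 0,"rz": -0.02},
    {"x": 16,"y": 0.6,"z": 0,"rx": 0,"ry": 0,"rz": -0.03},
    {"x": 21,"y": 0.8,"z": 0,"rx": 0,"ry": 0,"rz": -0.04},
    {"x": 26,"y": 1,"z": 0,"rx": 0,"ry": 0,"rz": -0.05},
    {"x": 30,"y": 1.2,"z": 0,"rx": 0,"ry": 0,"rz": -0.05},
    {"x": 31,"y": 1.3,"z": 0,"rx": 0,"ry": 0,"rz": -0.05}
  ]
}}

```text
time: 19.05
ee_pos: [0.4656, 0.1209, 0.1629]
tcp_rot: [-3.14, 0.001, 1.447]
contact_force: [0.5, -0.9, -1.0]
finger_gap: 0.0185
gripper_force: 59.0
```

```bash
python3 - <<'E'
from h import *
x,y=inC(-22,-75)
go((x,y,33,-7.2))
E
```

```text
t 19.05 p [465.6 120.9 162.9] rot [-179.9    0.    82.9] q [ 0.25 -0.09 -0.17  1.5   0.    1.95] gap 18.5 F [ 0.5 -0.9 -1. ] g 59.0
wp [-0.21  0.12 12.99] rv [-0.002  0.001  0.002]
```

>>> {"op": "play_rows", "data": {
  "motion": [
    {"x": -0.1,"y": 0.1,"z": 2,"rx": 0,"ry": 0,"rz": 0},
    {"x": -0.2,"y": 0.1,"z": 5,"rx": 0,"ry": 0,"rz": 0},
    {"x": -0.2,"y": 0.1,"z": 8,"rx": 0,"ry": 0,"rz": 0},
    {"x": -0.2,"y": 0.1,"z": 10,"rx": 0,"ry": 0,"rz": 0},
    {"x": -0.2,"y": 0.1,"z": 11.5,"rx": 0,"ry": 0,"rz": 0},
    {"x": -0.2,"y": 0.1,"z": 12.6,"rx": 0,"ry": 0,"rz": 0},
    {"x": -0.2,"y": 0.1,"z": 13,"rx": 0,"ry": 0,"rz": 0},
    {"x": -0.2,"y": 0.1,"z": 13,"rx": 0,"ry": 0,"rz": 0}
  ]
}}

```text
time: 20.05
ee_pos: [0.4668, 0.1169, 0.0345]
tcp_rot: [3.141, -0.0, 1.445]
contact_force: [-0.4, -0.1, -0.5]
finger_gap: 0.0179
gripper_force: 59.0
```

>>> {"op": "play_rows", "data": {
  "motion": [
    {"x": 0,"y": 0,"z": 0,"rx": 0,"ry": 0,"rz": 0},
    {"x": 0,"y": 0,"z": 0,"rx": 0,"ry": 0,"rz": 0},
    {"x": 0,"y": 0,"z": 0,"rx": 0,"ry": 0,"rz": 0}
  ],
  "jaw": 3.4
}}

```text
time: 20.42
ee_pos: [0.4669, 0.117, 0.0346]
tcp_rot: [3.141, -0.0, 1.445]
contact_force: [0.3, -0.3, 0.1]
finger_gap: 0.034
gripper_force: 0.0
```

>>> {"op": "play_rows", "data": {
  "motion": [
    {"x": 0,"y": 0,"z": -2,"rx": 0,"ry": 0,"rz": 0},
    {"x": 0,"y": 0,"z": -5,"rx": 0,"ry": 0,"rz": 0},
    {"x": 0,"y": 0,"z": -9,"rx": 0,"ry": 0,"rz": 0},
    {"x": 0,"y": 0,"z": -12,"rx": 0,"ry": 0,"rz": 0},
    {"x": 0,"y": 0,"z": -15,"rx": 0,"ry": 0,"rz": 0},
    {"x": 0,"y": 0,"z": -15,"rx": 0,"ry": 0,"rz": 0}
  ]
}}

```text
time: 21.18
ee_pos: [0.4677, 0.1172, 0.1867]
tcp_rot: [3.138, -0.001, 1.445]
contact_force: [-0.4, -0.1, -0.3]
finger_gap: 0.0343
gripper_force: 0.0
```

```bash
python3 - <<'E'
from h import *
go((581,-173,130,60),(581,-173,130,83))
im,m=snap('side','d8.png'); w,mw=snap('wrist','w8.png')
cv2.imwrite('pics/e8.png',cv2.resize(np.hstack([im,w])[:,:,::-1],(800,300),interpolation=cv2.INTER_AREA))
E
```

```text
t 21.18 p [467.7 117.2 186.7] rot [ 1.798e+02 -1.000e-01  8.280e+01] q [ 0.25 -0.09 -0.12  1.54  0.    1.94] gap 34.3 F [-0.4 -0.1 -0.3] g 0.0
wp [-27.38  14.87   5.68] rv [ 4.000e-03  1.000e-03 -1.173e+00]
wp [-27.38  14.87   5.68] rv [ 0.002 -0.004  1.567]
```

View pics/e8.png

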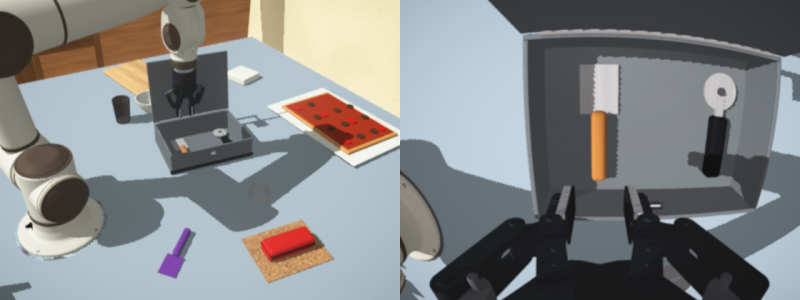

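Turner and cutter lie flat in the case (right half 600,120 and 718,120). The ring still stands at side (363,269).

>>> {"op": "play_rows", "data": {
  "motion": [
    {"x": -3,"y": 1.5,"z": 0,"rx": 0,"ry": 0,"rz": -0.18},
    {"x": -6.5,"y": 3.4,"z": 0,"rx": 0,"ry": 0,"rz": -0.36},
    {"x": -10,"y": 5.3,"z": 0,"rx": 0,"ry": 0,"rz": -0.54},
    {"x": -14,"y": 7.4,"z": 0,"rx": 0,"ry": 0,"rz": -0.72},
    {"x": -18,"y": 9.6,"z": 0,"rx": 0,"ry": 0,"rz": -0.9},
    {"x": -22,"y": 11.8,"z": 1,"rx": 0,"ry": 0,"rz": -1.08},
    {"x": -25.5,"y": 13.8,"z": 2.5,"rx": 0,"ry": 0,"rz": -1.26},
    {"x": -27.4,"y": 14.9,"z": 4,"rx": 0,"ry": 0,"rz": -1.44}
  ],
  "jaw": 8.5
}}

```text
time: 22.28
ee_pos: [0.5799, -0.1754, 0.1419]
tcp_rot: [-3.142, -0.002, 2.889]
contact_force: [-0.6, -0.3, -0.2]
finger_gap: 0.0856
gripper_force: 0.0
```

```bash
python3 - <<'E'
from h import *
go((581,-173,30,76))
w,mw=snap('wrist','w9.png')
for X in ((.581,-.173,.035),(.581,-.173,0)): print(proj(mw,X,1))
cv2.imwrite('pics/w9b.png',cv2.convertScaleAbs(w[:,:,::-1],alpha=1.3,beta=10))
E
```

```text
t 22.27 p [ 579.9 -175.4  141.9] rot [-1.800e+02 -1.000e-01  1.655e+02] q [-0.29  0.21  0.11  1.47 -0.   -0.04] gap 85.6 F [-0.6 -0.3 -0.2] g 0.0
wp [-0.08  0.26 11.19] rv [-0.    -0.002 -0.008]
[281.58682023 216.88248493]
[281.26031161 203.83202412]
```

View pics/w9b.png

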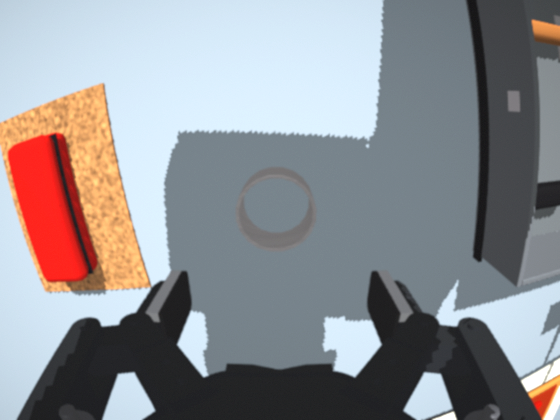

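```bash
python3 - <<'E'
from h import *
w=cv2.imread('pics/w9.png');m=camera_model('wrist')
g=cv2.GaussianBlur(cv2.cvtColor(w,cv2.COLOR_BGR2GRAY),(3,3),0)
x=w[150:270,215:340].astype(int); sat=(x.max(2)-x.min(2))
k=((x[:,:,0]-x[:,:,2])<4).astype(np.uint8)*255
k=cv2.morphologyEx(k,cv2.MORPH_OPEN,np.ones((2,2)))
c=max(cv2.findContours(k,0,2)[0],key=cv2.contourArea);h=cv2.convexHull(c).reshape(-1,2)+[215,150]
print(h.min(0),h.max(0))
for z in(.035,):
  P=np.array([onz(m,*q,z,1)[:2]*1000 for q in h],np.float32);print(cv2.minEnclosingCircle(P),cv2.minAreaRect(P))
E
```

```text
[237 169] [316 251]
((574.7802124023438, -176.68563842773438), 32.51688003540039) ((574.8505859375, -176.71302795410156), (59.28302764892578, 64.05059051513672), 76.17432403564453)
```

The ring's outline spans columns 237–316 and rows 169–251, so its centre is about (576,-176) mm.

>>> {"op": "play_rows", "data": {
  "motion": [
    {"x": 0.3,"y": -0.1,"z": 3,"rx": 0,"ry": 0,"rz": 0},
    {"x": 0.3,"y": -0.1,"z": 6,"rx": 0,"ry": 0,"rz": 0},
    {"x": 0.3,"y": -0.1,"z": 9,"rx": 0,"ry": 0,"rz": 0},
    {"x": 0.3,"y": -0.1,"z": 10.5,"rx": 0,"ry": 0,"rz": 0},
    {"x": 0.3,"y": -0.1,"z": 11.4,"rx": 0,"ry": 0,"rz": 0},
    {"x": 0.3,"y": -0.1,"z": 11.4,"rx": 0,"ry": 0,"rz": 0}
  ]
}}

```text
time: 23.08
ee_pos: [0.5768, -0.1737, 0.0302]
tcp_rot: [3.142, -0.0, 2.885]
contact_force: [0.2, -0.5, 0.2]
finger_gap: 0.0854
gripper_force: 0.0
```

>>> {"op": "play_rows", "data": {
  "motion": [
    {"x": 0,"y": 0,"z": 0,"rx": 0,"ry": 0,"rz": 0},
    {"x": 0,"y": 0,"z": 0,"rx": 0,"ry": 0,"rz": 0},
    {"x": 0,"y": 0,"z": 0,"rx": 0,"ry": 0,"rz": 0},
    {"x": 0,"y": 0,"z": 0,"rx": 0,"ry": 0,"rz": 0},
    {"x": 0,"y": 0,"z": 0,"rx": 0,"ry": 0,"rz": 0}
  ],
  "jaw": 3
}}

```text
time: 23.7
ee_pos: [0.5778, -0.1741, 0.0323]
tcp_rot: [-3.141, 0.003, 2.885]
contact_force: [-0.2, 0.8, 7.4]
finger_gap: 0.0597
gripper_force: 64.9
```

>>> {"op": "play_rows", "data": {
  "motion": [
    {"x": 0,"y": 0,"z": -1,"rx": 0,"ry": 0,"rz": 0},
    {"x": 0,"y": 0,"z": -3,"rx": 0,"ry": 0,"rz": 0},
    {"x": 0,"y": 0,"z": -6,"rx": 0,"ry": 0,"rz": 0},
    {"x": 0,"y": 0,"z": -9,"rx": 0,"ry": 0,"rz": 0},
    {"x": 0,"y": 0,"z": -12,"rx": 0,"ry": 0,"rz": 0},
    {"x": 0,"y": 0,"z": -14,"rx": 0,"ry": 0,"rz": 0},
    {"x": 0,"y": 0,"z": -14,"rx": 0,"ry": 0,"rz": 0}
  ]
}}

```text
time: 24.58
ee_pos: [0.5778, -0.1741, 0.1732]
tcp_rot: [-3.141, 0.004, 2.885]
contact_force: [-0.4, 0.1, -1.3]
finger_gap: 0.0595
gripper_force: 64.7
```

```bash
python3 - <<'E'
from h import *
x,y=inC(-10,6);print(x,y)
go((x,y,165,82.8),(x,y,32,82.8))
E
```

```text
548.192 120.324
t 24.57 p [ 577.8 -174.1  173.2] rot [-180.     0.2  165.3] q [-0.29  0.2   0.15  1.52  0.   -0.04] gap 59.5 F [-0.4  0.1 -1.3] g 64.7
wp [10.34 27.72  0.78] rv [-0.     0.004 -0.131]
wp [10.4  27.72 14.08] rv [-0.     0.004 -0.131]
```

>>> {"op": "play_rows", "data": {
  "motion": [
    {"x": 0.7,"y": 2,"z": 0,"rx": 0,"ry": 0,"rz": -0.02},
    {"x": 2.2,"y": 6,"z": 0,"rx": 0,"ry": 0,"rz": -0.04},
    {"x": 3.9,"y": 10.5,"z": 0,"rx": 0,"ry": 0,"rz": -0.06},
    {"x": 5.6,"y": 15,"z": 0,"rx": 0,"ry": 0,"rz": -0.08},
    {"x": 7.3,"y": 19.5,"z": 0,"rx": 0,"ry": 0,"rz": -0.1},
    {"x": 8.9,"y": 24,"z": 0,"rx": 0,"ry": 0,"rz": -0.13},
    {"x": 10.2,"y": 27.4,"z": 0.8,"rx": 0,"ry": 0,"rz": -0.13},
    {"x": 10.3,"y": 27.7,"z": 0.8,"rx": 0,"ry": 0,"rz": -0.13}
  ]
}}

```text
time: 25.58
ee_pos: [0.5461, 0.1229, 0.1607]
tcp_rot: [-3.141, -0.003, 3.019]
contact_force: [0.6, -1.3, -0.9]
finger_gap: 0.0598
gripper_force: 64.8
```

```bash
python3 - <<'E'
from h import *
x,y=inC(-10,6)
go((x,y,38.5,82.8))
w,mw=snap('wrist','w10.png')
E
```

```text
t 25.57 p [546.1 122.9 160.7] rot [-1.80e+02 -1.00e-01  1.73e+02] q [0.22 0.1  0.02 1.49 0.   0.34] gap 59.8 F [ 0.6 -1.3 -0.9] g 64.8
wp [-0.27 -0.22 12.22] rv [-0.001 -0.003  0.003]
```

View pics/w10.png

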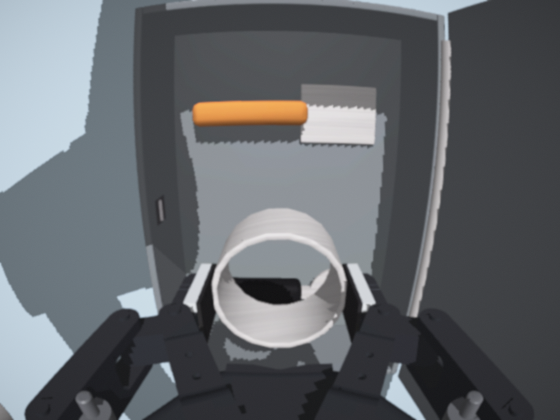

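The ring is held upright above the middle of the case, between the turner (above, 285,113) and the cutter.

>>> {"op": "play_rows", "data": {
  "motion": [
    {"x": -0.1,"y": -0.1,"z": 2,"rx": 0,"ry": 0,"rz": 0},
    {"x": -0.3,"y": -0.2,"z": 5,"rx": 0,"ry": 0,"rz": 0},
    {"x": -0.3,"y": -0.2,"z": 8,"rx": 0,"ry": 0,"rz": 0},
    {"x": -0.3,"y": -0.2,"z": 10,"rx": 0,"ry": 0,"rz": 0},
    {"x": -0.3,"y": -0.2,"z": 11.3,"rx": 0,"ry": 0,"rz": 0},
    {"x": -0.3,"y": -0.2,"z": 12,"rx": 0,"ry": 0,"rz": 0},
    {"x": -0.3,"y": -0.2,"z": 12.2,"rx": 0,"ry": 0,"rz": 0},
    {"x": -0.3,"y": -0.2,"z": 12.2,"rx": 0,"ry": 0,"rz": 0}
  ]
}}

```text
time: 26.62
ee_pos: [0.5507, 0.1179, 0.0409]
tcp_rot: [3.141, 0.001, 3.015]
contact_force: [0.9, -0.7, -1.0]
finger_gap: 0.0596
gripper_force: 64.8
```

>>> {"op": "play_rows", "data": {
  "motion": [
    {"x": 0,"y": 0,"z": 0,"rx": 0,"ry": 0,"rz": 0},
    {"x": 0,"y": 0,"z": 0,"rx": 0,"ry": 0,"rz": 0},
    {"x": 0,"y": 0,"z": 0,"rx": 0,"ry": 0,"rz": 0}
  ],
  "jaw": 7.6
}}

```text
time: 27.0
ee_pos: [0.5505, 0.1179, 0.0405]
tcp_rot: [3.141, 0.0, 3.015]
contact_force: [-0.9, -0.2, -0.4]
finger_gap: 0.076
gripper_force: 0.0
```

>>> {"op": "play_rows", "data": {
  "motion": [
    {"x": 0,"y": 0,"z": -2,"rx": 0,"ry": 0,"rz": 0},
    {"x": 0,"y": 0,"z": -5,"rx": 0,"ry": 0,"rz": 0},
    {"x": 0,"y": 0,"z": -9,"rx": 0,"ry": 0,"rz": 0},
    {"x": 0,"y": 0,"z": -13,"rx": 0,"ry": 0,"rz": 0},
    {"x": 0,"y": 0,"z": -17,"rx": 0,"ry": 0,"rz": 0},
    {"x": 0,"y": 0,"z": -21,"rx": 0,"ry": 0,"rz": 0},
    {"x": 0,"y": 0,"z": -25,"rx": 0,"ry": 0,"rz": 0},
    {"x": 0,"y": 0,"z": -25,"rx": 0,"ry": 0,"rz": 0}
  ]
}}

```text
time: 28.0
ee_pos: [0.5512, 0.1181, 0.2937]
tcp_rot: [3.14, 0.005, 3.015]
contact_force: [0.5, 0.7, -0.7]
finger_gap: 0.0757
gripper_force: 0.0
```

```bash
python3 - <<'E'
from h import *
go()
s,ms=snap('scene','s11.png');w,mw=snap('wrist','w11.png')
cv2.imwrite('pics/e11.png',cv2.resize(np.hstack([s,w])[:,:,::-1],(800,300),interpolation=cv2.INTER_AREA))
E
```

```text
t 28.0 p [551.2 118.1 293.7] rot [179.9   0.3 172.7] q [ 0.21  0.14  0.32  1.75 -0.    0.34] gap 75.7 F [ 0.5  0.7 -0.7] g 0.0
```

View pics/e11.png

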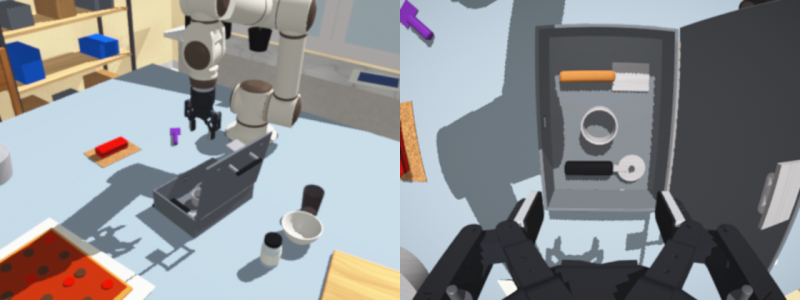

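All three tools lie in the case: turner at (603,76), ring at (599,125), cutter at (603,168) in the right half. Next I'll check by blob analysis that no tongs are hidden anywhere.

```bash
python3 - <<'E'
from h import *
for n,f in (('side','d8.png'),('scene','s11.png'),('scene','s0.png')):
    m=camera_model(n);im=cv2.imread('pics/'+f);hsv=cv2.cvtColor(im,cv2.COLOR_BGR2HSV)
    tab=cv2.inRange(hsv,(95,20,40),(112,110,255))
    k=cv2.morphologyEx(255-tab,cv2.MORPH_OPEN,np.ones((3,3)))
    N,L,S,Ce=cv2.connectedComponentsWithStats(k)
    for i in range(1,N):
        if 40<S[i,4]<6000:
            X=onz(m,*Ce[i],.01)
            if abs(X[0])<1 and abs(X[1])<1: print(f,np.round(Ce[i]),S[i],np.round(X[:2],3),im[L==i].mean(0).round())
im=cv2.imread('pics/s0.png');print(im[196:212:3,318:342:4].tolist())
print(proj(camera_model('side'),(.156,.017,0)))
E
```

```text
d8.png [170. 152.] [157 134  25  39 803] [0.372 0.529] [59. 60. 63.]
d8.png [307. 185.] [297 178  21  15 250] [0.648 0.177] [149. 148. 146.]
d8.png [253. 203.] [239 192  26  24 439] [0.476 0.172] [121. 130. 140.]
d8.png [298. 214.] [295 210   8   8  52] [0.561 0.076] [108. 106. 103.]
d8.png [362. 269.] [349 254  28  30 644] [ 0.583 -0.172] [104. 103. 102.]
d8.png [245. 359.] [ 220  319   47   71 1365] [ 0.239 -0.271] [164.  80. 124.]
s11.png [281. 148.] [ 265  127   33   54 1023] [-0.05  -0.339] [34. 30. 29.]
s11.png [300. 174.] [295 162  12  26 140] [ 0.064 -0.167] [36. 32. 30.]
s11.png [245. 188.] [237 178  17  26 298] [ 0.256 -0.252] [193.  93. 144.]
s11.png [157. 212.] [ 117  190   81   45 1985] [ 0.535 -0.37 ] [ 77. 104. 200.]
s11.png [  7. 230.] [  0 201  17  57 748] [ 0.871 -0.632] [181. 176. 176.]
s11.png [344. 230.] [319 212  47  33 424] [0.256 0.131] [78. 74. 74.]
s11.png [427. 306.] [ 394  259   59   84 3099] [0.403 0.461] [139. 141. 143.]
s11.png [274. 275.] [268 264  14  25 261] [0.547 0.096] [125. 121. 120.]
s11.png [259. 292.] [240 278  36  28 243] [0.622 0.106] [86. 8
[... 1131 characters left out ...]
8  349  112   71 5988] [0.541 0.695] [140. 210. 242.]
[[[127, 115, 102], [97, 92, 87], [151, 155, 157], [202, 197, 199], [176, 177, 178], [140, 149, 152]], [[130, 118, 105], [161, 152, 145], [208, 202, 202], [213, 207, 207], [210, 205, 205], [178, 178, 180]], [[185, 177, 175], [211, 205, 206], [211, 206, 206], [210, 205, 206], [213, 207, 208], [214, 208, 209]], [[146, 140, 138], [207, 201, 202], [210, 205, 205], [213, 208, 208], [214, 208, 208], [205, 199, 199]], [[128, 116, 103], [144, 138, 135], [208, 202, 203], [212, 206, 207], [190, 182, 181], [150, 139, 133]], [[127, 116, 102], [127, 115, 103], [144, 139, 135], [175, 166, 162], [136, 126, 120], [85, 78, 75]]]
[155.27410917 282.88628755]
```

No tongs anywhere; the remaining components are all known things. Next I swing the lid over from behind with closed fingers, beside the handle.

```bash
python3 - <<'E'
from h import *
print(inC(230,-95),inC(15,-95))
go((551,118,375,-7.2),(*inC(230,-95),375,-7.2),(*inC(230,-95),290,-7.2),(*inC(15,-95),290,-7.2))
E
```

```text
(np.float64(478.24), np.float64(371.13)) (np.float64(451.15), np.float64(157.85))
t 28.1 p [550.6 118.  290.1] rot [180.    0.  172.7] q [0.21 0.14 0.32 1.75 0.   0.34] gap 76.3 F [ 0.6  0.  -0.5] g 0.0
wp [-0.05  0.01 -8.49] rv [0.   0.   1.57]
wp [10.37 24.2  -8.49] rv [0.   0.   1.57]
wp [1.037e+01 2.420e+01 1.000e-02] rv [0.   0.   1.57]
wp [1.037e+01 2.700e+00 1.000e-02] rv [0.   0.   1.57]
```

>>> {"op": "play_rows", "data": {
  "motion": [
    {"x": 0,"y": 0,"z": -3,"rx": 0,"ry": 0,"rz": 0.18},
    {"x": 0,"y": 0,"z": -6,"rx": 0,"ry": 0,"rz": 0.36},
    {"x": 1,"y": 0,"z": -8.5,"rx": 0,"ry": 0,"rz": 0.54},
    {"x": 3,"y": 0,"z": -8.5,"rx": 0,"ry": 0,"rz": 0.72},
    {"x": 5,"y": 0,"z": -8.5,"rx": 0,"ry": 0,"rz": 0.9},
    {"x": 7,"y": 0,"z": -8.5,"rx": 0,"ry": 0,"rz": 1.08},
    {"x": 9,"y": 0,"z": -8.5,"rx": 0,"ry": 0,"rz": 1.26},
    {"x": 10.4,"y": 0,"z": -8.5,"rx": 0,"ry": 0,"rz": 1.44}
  ],
  "jaw": 0
}}

```text
time: 29.1
ee_pos: [0.4463, 0.1311, 0.374]
tcp_rot: [-3.14, 0.0, 1.569]
contact_force: [-0.2, 1.1, -0.0]
finger_gap: -0.0003
gripper_force: 0.0
```

```bash
python3 - <<'E'
from h import *
go((*inC(230,-95),375,-7.2),(*inC(230,-95),290,-7.2))
E
```

```text
t 29.1 p [446.3 131.1 374. ] rot [-179.9    0.    89.9] q [ 0.29 -0.03  0.31  1.91  0.    1.86] gap -0.3 F [-0.2  1.1 -0. ] g 0.0
wp [24.01  3.15 -0.11] rv [-0.002  0.001  0.124]
wp [24.02  3.17  8.39] rv [-0.002  0.001  0.124]
```

>>> {"op": "play_rows", "data": {
  "motion": [
    {"x": 4,"y": 0.5,"z": 0,"rx": 0,"ry": 0,"rz": 0.12},
    {"x": 9,"y": 1.2,"z": 0,"rx": 0,"ry": 0,"rz": 0.12},
    {"x": 14,"y": 1.9,"z": 0,"rx": 0,"ry": 0,"rz": 0.12},
    {"x": 19,"y": 2.6,"z": 0,"rx": 0,"ry": 0,"rz": 0.12},
    {"x": 23,"y": 3.1,"z": 0,"rx": 0,"ry": 0,"rz": 0.12},
    {"x": 24,"y": 3.2,"z": 2,"rx": 0,"ry": 0,"rz": 0.12},
    {"x": 24,"y": 3.2,"z": 5,"rx": 0,"ry": 0,"rz": 0.12},
    {"x": 24,"y": 3.2,"z": 8.4,"rx": 0,"ry": 0,"rz": 0.12}
  ]
}}

```text
time: 30.1
ee_pos: [0.478, 0.3714, 0.2887]
tcp_rot: [-3.14, 0.001, 1.455]
contact_force: [1.4, 0.3, -0.3]
finger_gap: -0.0
gripper_force: 0.0
```

```bash
python3 - <<'E'
from h import *
go((*inC(110,-95),285,-7.2),(*inC(15,-95),285,-7.2))
E
```

```text
t 30.1 p [478.  371.4 288.7] rot [-1.799e+02  1.000e-01  8.340e+01] q [ 0.66  0.25  0.44  1.76 -0.    2.35] gap -0.0 F [ 1.4  0.3 -0.3] g 0.0
wp [-12.02  -0.1    0.39] rv [-0.001  0.001  0.01 ]
wp [-21.52  -0.21   0.4 ] rv [-0.001  0.001  0.01 ]
```

Push the lid forward gently, about 1.5 cm per row.

>>> {"op": "play_rows", "data": {
  "motion": [
    {"x": -2,"y": 0,"z": 0.2,"rx": 0,"ry": 0,"rz": 0},
    {"x": -3.5,"y": 0,"z": 0.2,"rx": 0,"ry": 0,"rz": 0},
    {"x": -5,"y": 0,"z": 0.2,"rx": 0,"ry": 0,"rz": 0},
    {"x": -6.5,"y": 0,"z": 0.2,"rx": 0,"ry": 0,"rz": 0},
    {"x": -8,"y": 0,"z": 0.2,"rx": 0,"ry": 0,"rz": 0},
    {"x": -9.5,"y": 0,"z": 0.2,"rx": 0,"ry": 0,"rz": 0},
    {"x": -11,"y": 0,"z": 0.2,"rx": 0,"ry": 0,"rz": 0},
    {"x": -12.5,"y": 0,"z": 0.2,"rx": 0,"ry": 0,"rz": 0}
  ]
}}

```text
time: 31.1
ee_pos: [0.4635, 0.2461, 0.2893]
tcp_rot: [-3.141, -0.0, 1.455]
contact_force: [-0.9, 2.0, -1.4]
finger_gap: -0.0001
gripper_force: 1.0
```

>>> {"op": "play_rows", "data": {
  "motion": [
    {"x": -1.5,"y": 0,"z": 0,"rx": 0,"ry": 0,"rz": 0},
    {"x": -3,"y": 0,"z": 0,"rx": 0,"ry": 0,"rz": 0},
    {"x": -4.5,"y": 0,"z": 0,"rx": 0,"ry": 0,"rz": 0},
    {"x": -6,"y": 0,"z": 0,"rx": 0,"ry": 0,"rz": 0},
    {"x": -7.5,"y": 0,"z": 0,"rx": 0,"ry": 0,"rz": 0},
    {"x": -9,"y": 0,"z": 0,"rx": 0,"ry": 0,"rz": 0}
  ]
}}

```text
time: 31.85
ee_pos: [0.4532, 0.1565, 0.2893]
tcp_rot: [3.141, 0.0, 1.455]
contact_force: [-0.3, 0.3, 0.1]
finger_gap: 0.0002
gripper_force: 0.3
```

```bash
python3 - <<'E'
from h import *
go()
im,m=snap('side','d12.png')
a=cv2.imread('pics/d6.png');d=cv2.absdiff(a,im[:,:,::-1]).max(2)
# lid inner face: dark grey above the rim in side view
hsv=cv2.cvtColor(im,cv2.COLOR_RGB2HSV)
for u in (215,225,240,255,270,320): print(u,[int(x) for x in im[60:220:10,u].mean(1)])
E
```

```text
t 31.85 p [453.2 156.5 289.3] rot [180.    0.   83.3] q [ 0.33 -0.06  0.11  1.74 -0.    2.02] gap 0.2 F [-0.3  0.3  0.1] g 0.3
215 [94, 96, 184, 193, 170, 178, 188, 217, 235, 137, 110, 105, 186, 194, 196, 196]
225 [91, 96, 109, 47, 189, 171, 181, 71, 70, 70, 70, 92, 74, 126, 123, 125]
240 [41, 41, 41, 41, 40, 50, 111, 69, 68, 68, 68, 75, 71, 73, 87, 71]
255 [36, 36, 38, 56, 70, 67, 67, 66, 67, 66, 67, 69, 69, 69, 188, 150]
270 [98, 191, 92, 192, 193, 36, 67, 68, 66, 66, 71, 68, 69, 67, 124, 125]
320 [192, 192, 194, 194, 238, 73, 72, 72, 71, 130, 69, 69, 67, 67, 100, 70]
```

>>> {"op": "play_rows", "data": {
  "motion": [
    {"x": 1,"y": 0,"z": -3,"rx": 0,"ry": 0,"rz": 0},
    {"x": 1,"y": 0,"z": -7,"rx": 0,"ry": 0,"rz": -0.1},
    {"x": 1,"y": 2,"z": -8,"rx": 0,"ry": 0,"rz": -0.28},
    {"x": 1,"y": 4,"z": -8,"rx": 0,"ry": 0,"rz": -0.46},
    {"x": 0,"y": 6,"z": -8,"rx": 0,"ry": 0,"rz": -0.64},
    {"x": -1,"y": 8,"z": -8,"rx": 0,"ry": 0,"rz": -0.82},
    {"x": -2,"y": 9,"z": -8,"rx": 0,"ry": 0,"rz": -1.0},
    {"x": -3,"y": 9.5,"z": -8,"rx": 0,"ry": 0,"rz": -1.18}
  ]
}}

```text
time: 32.9
ee_pos: [0.5448, 0.1161, 0.3688]
tcp_rot: [-3.141, -0.0, 2.64]
contact_force: [-0.4, 0.3, -0.1]
finger_gap: 0.0001
gripper_force: 0.0
```

```bash
python3 - <<'E'
from h import *
go((*inC(-80,0),300,82.8))
im,m=snap('side','d13.png')
print(inC(-80,0))
E
```

```text
t 32.9 p [544.8 116.1 368.8] rot [-180.    -0.   151.3] q [ 0.21  0.19  0.54  1.92 -0.    0.71] gap 0.1 F [-0.4  0.3 -0.1] g 0.0
wp [-2.1  -6.19  6.89] rv [-0.001 -0.001 -0.376]
(np.float64(533.42), np.float64(51.64))
```

>>> {"op": "play_rows", "data": {
  "motion": [
    {"x": 0,"y": -1,"z": 0,"rx": 0,"ry": 0,"rz": -0.1},
    {"x": -1,"y": -2,"z": 0,"rx": 0,"ry": 0,"rz": -0.2},
    {"x": -2,"y": -4,"z": 0,"rx": 0,"ry": 0,"rz": -0.3},
    {"x": -2.1,"y": -6.2,"z": 0,"rx": 0,"ry": 0,"rz": -0.376},
    {"x": -2.1,"y": -6.2,"z": 0,"rx": 0,"ry": 0,"rz": -0.376},
    {"x": -2.1,"y": -6.2,"z": 0,"rx": 0,"ry": 0,"rz": -0.376},
    {"x": -2.1,"y": -6.2,"z": 0,"rx": 0,"ry": 0,"rz": -0.376},
    {"x": -2.1,"y": -6.2,"z": 0,"rx": 0,"ry": 0,"rz": -0.376}
  ],
  "jaw": 0
}}

```text
time: 33.95
ee_pos: [0.5327, 0.0529, 0.3691]
tcp_rot: [-3.142, -0.0, 3.011]
contact_force: [-0.2, -0.3, -0.8]
finger_gap: -0.0
gripper_force: 0.0
```

>>> {"op": "play_rows", "data": {
  "motion": [
    {"x": 0,"y": 0,"z": 0,"rx": 0,"ry": 0,"rz": 0},
    {"x": 0,"y": 0,"z": 0,"rx": 0,"ry": 0,"rz": 0},
    {"x": 0,"y": 0,"z": 0,"rx": 0,"ry": 0,"rz": 0},
    {"x": 0,"y": 0,"z": 0,"rx": 0,"ry": 0,"rz": 0},
    {"x": 0,"y": 0,"z": 0,"rx": 0,"ry": 0,"rz": 0},
    {"x": 0,"y": 0,"z": 0,"rx": 0,"ry": 0,"rz": 0},
    {"x": 0,"y": 0,"z": 0,"rx": 0,"ry": 0,"rz": 0},
    {"x": 0,"y": 0,"z": 0,"rx": 0,"ry": 0,"rz": 0}
  ]
}}

```text
time: 34.95
ee_pos: [0.5325, 0.0524, 0.3693]
tcp_rot: [-3.142, 0.0, 3.011]
contact_force: [0.4, -0.6, 0.2]
finger_gap: 0.0001
gripper_force: 0.0
```

```bash
cat > bar.py <<'E'
from h import *
import sys
go((*inC(-80,0),180,82.8),(*inC(-80,0),150,82.8))
w,m=snap('wrist',sys.argv[1])
print('expect bar c',proj(m,(*np.array(inC(-80,0))/1000,.128),1),'ends',proj(m,(*np.array(inC(-80,55))/1000,.128),1),proj(m,(*np.array(inC(-80,-55))/1000,.128),1))
for z,uv in ((.09,(-122,0)),): print('front edge',[proj(m,(*np.array(inC(-122,v))/1000,.090),1).round() for v in(-152,0,152)])
g=cv2.cvtColor(w,cv2.COLOR_RGB2GRAY)
k=cv2.inRange(g,0,45);k[260:]=0
N,L,S,Ce=cv2.connectedComponentsWithStats(k)
for i in range(1,N):
    if S[i,4]>100: print(S[i],Ce[i].round(1))
E
python3 bar.py w14.png
```

```text
t 34.95 p [532.5  52.4 369.3] rot [-180.     0.   172.5] q [ 0.1   0.14  0.47  1.91 -0.    0.23] gap 0.1 F [ 0.4 -0.6  0.2] g 0.0
wp [-0.1  -0.06 18.93] rv [-0.     0.    -0.005]
wp [-0.1  -0.06 21.93] rv [-0.     0.    -0.005]
expect bar c [277.94747445 179.50354498] ends [278.16091013 224.45406042] [277.7315338  131.72553629]
front edge [array([243.,  53.]), array([245., 173.]), array([249., 279.])]
[ 482   11   62   44 2047] [514.1  34.9]
[ 273  131   13   97 1186] [278.7 177.3]
[ 45 162  18  73 497] [ 53.5 197.4]
[516 196  25  30 593] [528.  210.2]
```

The lid has sunk onto its catch; the bar is found by mask at rows 131–228, centre (279,177), as expected. Now I press with closed fingers.

>>> {"op": "play_rows", "data": {
  "motion": [
    {"x": -0.1,"y": 0,"z": 5,"rx": 0,"ry": 0,"rz": 0},
    {"x": -0.1,"y": 0,"z": 10,"rx": 0,"ry": 0,"rz": 0},
    {"x": -0.1,"y": 0,"z": 14,"rx": 0,"ry": 0,"rz": 0},
    {"x": -0.1,"y": 0,"z": 16.5,"rx": 0,"ry": 0,"rz": 0},
    {"x": -0.1,"y": 0,"z": 18,"rx": 0,"ry": 0,"rz": 0},
    {"x": -0.1,"y": 0,"z": 18.9,"rx": 0,"ry": 0,"rz": 0},
    {"x": -0.1,"y": 0,"z": 18.9,"rx": 0,"ry": 0,"rz": 0}
  ],
  "jaw": 0
}}

```text
time: 35.88
ee_pos: [0.5336, 0.0523, 0.1804]
tcp_rot: [3.142, 0.0, 3.011]
contact_force: [0.8, 0.3, -1.2]
finger_gap: 0.0
gripper_force: 0.0
```

>>> {"op": "play_rows", "data": {
  "motion": [
    {"x": 0,"y": 0,"z": 0.3,"rx": 0,"ry": 0,"rz": 0},
    {"x": 0,"y": 0,"z": 0.6,"rx": 0,"ry": 0,"rz": 0},
    {"x": 0,"y": 0,"z": 0.8,"rx": 0,"ry": 0,"rz": 0},
    {"x": 0,"y": 0,"z": 0.8,"rx": 0,"ry": 0,"rz": 0}
  ]
}}

```text
time: 36.38
ee_pos: [0.5335, 0.0523, 0.1722]
tcp_rot: [-3.142, -0.0, 3.011]
contact_force: [0.5, -0.2, -0.9]
finger_gap: 0.0001
gripper_force: 0.0
```

>>> {"op": "play_rows", "data": {
  "motion": [
    {"x": 0,"y": 0,"z": 0.2,"rx": 0,"ry": 0,"rz": 0},
    {"x": 0,"y": 0,"z": 0.4,"rx": 0,"ry": 0,"rz": 0},
    {"x": 0,"y": 0,"z": 0.5,"rx": 0,"ry": 0,"rz": 0},
    {"x": 0,"y": 0,"z": 0.5,"rx": 0,"ry": 0,"rz": 0}
  ]
}}

```text
time: 36.88
ee_pos: [0.5335, 0.0523, 0.1672]
tcp_rot: [-3.142, -0.0, 3.011]
contact_force: [0.5, -0.4, -0.7]
finger_gap: 0.0001
gripper_force: 0.0
```

Not in contact yet, so I continue downward in small steps.

>>> {"op": "play_rows", "data": {
  "motion": [
    {"x": 0,"y": 0,"z": 0.2,"rx": 0,"ry": 0,"rz": 0},
    {"x": 0,"y": 0,"z": 0.4,"rx": 0,"ry": 0,"rz": 0},
    {"x": 0,"y": 0,"z": 0.5,"rx": 0,"ry": 0,"rz": 0},
    {"x": 0,"y": 0,"z": 0.5,"rx": 0,"ry": 0,"rz": 0}
  ]
}}

```text
time: 37.38
ee_pos: [0.5335, 0.0523, 0.1622]
tcp_rot: [-3.142, -0.0, 3.011]
contact_force: [0.1, -0.7, -0.5]
finger_gap: 0.0003
gripper_force: 0.0
```

>>> {"op": "play_rows", "data": {
  "motion": [
    {"x": 0,"y": 0,"z": 0.1,"rx": 0,"ry": 0,"rz": 0},
    {"x": 0,"y": 0,"z": 0.2,"rx": 0,"ry": 0,"rz": 0},
    {"x": 0,"y": 0,"z": 0.3,"rx": 0,"ry": 0,"rz": 0},
    {"x": 0,"y": 0,"z": 0.3,"rx": 0,"ry": 0,"rz": 0}
  ]
}}

```text
time: 37.88
ee_pos: [0.5336, 0.0523, 0.16]
tcp_rot: [3.141, 0.001, 3.011]
contact_force: [-2.5, -0.0, 4.8]
finger_gap: 0.0003
gripper_force: 2.6
```

>>> {"op": "play_rows", "data": {
  "motion": [
    {"x": 0,"y": 0,"z": 0.1,"rx": 0,"ry": 0,"rz": 0},
    {"x": 0,"y": 0,"z": 0.2,"rx": 0,"ry": 0,"rz": 0},
    {"x": 0,"y": 0,"z": 0.2,"rx": 0,"ry": 0,"rz": 0}
  ]
}}

```text
time: 38.25
ee_pos: [0.5337, 0.0521, 0.1593]
tcp_rot: [3.141, 0.002, 3.011]
contact_force: [-5.4, -0.7, 13.7]
finger_gap: -0.0
gripper_force: 7.0
```

>>> {"op": "play_rows", "data": {
  "motion": [
    {"x": 0,"y": 0,"z": 0.1,"rx": 0,"ry": 0,"rz": 0},
    {"x": 0,"y": 0,"z": 0.2,"rx": 0,"ry": 0,"rz": 0},
    {"x": 0,"y": 0,"z": 0.2,"rx": 0,"ry": 0,"rz": 0}
  ]
}}

```text
time: 38.62
ee_pos: [0.5337, 0.0518, 0.1579]
tcp_rot: [-3.141, 0.003, 3.01]
contact_force: [-5.8, -4.4, 17.8]
finger_gap: -0.0001
gripper_force: 8.7
```

>>> {"op": "play_rows", "data": {
  "motion": [
    {"x": 0,"y": 0,"z": 0.1,"rx": 0,"ry": 0,"rz": 0},
    {"x": 0,"y": 0,"z": 0.2,"rx": 0,"ry": 0,"rz": 0},
    {"x": 0,"y": 0,"z": 0.2,"rx": 0,"ry": 0,"rz": 0}
  ]
}}

```text
time: 39.0
ee_pos: [0.5335, 0.0523, 0.1533]
tcp_rot: [3.141, 0.0, 3.011]
contact_force: [0.3, 0.6, -0.1]
finger_gap: -0.0002
gripper_force: 0.0
```

It snapped: the force dropped to zero. I'll press a little more to be sure, then regrip the bar from above.

>>> {"op": "play_rows", "data": {
  "motion": [
    {"x": 0,"y": 0,"z": 0.2,"rx": 0,"ry": 0,"rz": 0},
    {"x": 0,"y": 0,"z": 0.4,"rx": 0,"ry": 0,"rz": 0},
    {"x": 0,"y": 0,"z": 0.4,"rx": 0,"ry": 0,"rz": 0}
  ]
}}

```text
time: 39.38
ee_pos: [0.5337, 0.0523, 0.1515]
tcp_rot: [3.141, 0.002, 3.011]
contact_force: [-6.3, -0.8, 17.7]
finger_gap: -0.0001
gripper_force: 8.9
```

>>> {"op": "play_rows", "data": {
  "motion": [
    {"x": 0,"y": 0,"z": -1,"rx": 0,"ry": 0,"rz": 0},
    {"x": 0,"y": 0,"z": -3,"rx": 0,"ry": 0,"rz": 0},
    {"x": 0,"y": 0,"z": -3,"rx": 0,"ry": 0,"rz": 0}
  ]
}}

```text
time: 39.75
ee_pos: [0.5341, 0.0524, 0.1803]
tcp_rot: [3.141, 0.002, 3.011]
contact_force: [-0.4, 0.0, -0.4]
finger_gap: 0.0001
gripper_force: 0.0
```

>>> {"op": "play_rows", "data": {
  "motion": [
    {"x": 0,"y": 0,"z": 0,"rx": 0,"ry": 0,"rz": 0},
    {"x": 0,"y": 0,"z": 0,"rx": 0,"ry": 0,"rz": 0},
    {"x": 0,"y": 0,"z": 0,"rx": 0,"ry": 0,"rz": 0},
    {"x": 0,"y": 0,"z": 0,"rx": 0,"ry": 0,"rz": 0}
  ],
  "jaw": 4.5
}}

```text
time: 40.25
ee_pos: [0.5334, 0.0523, 0.179]
tcp_rot: [-3.142, -0.0, 3.011]
contact_force: [0.1, 0.1, -0.2]
finger_gap: 0.0451
gripper_force: 0.0
```

```bash
sed -i 's/,180,82.8/,128,82.8/' bar.py; python3 bar.py w15.png; python3 - <<'E'
from h import *
# edge profile of the bar in the wrist picture -> position across the bar
w=cv2.imread('pics/w15.png');m=camera_model('wrist');g=cv2.cvtColor(w,cv2.COLOR_BGR2GRAY)
for r in (150,170,190): print(r,g[r,230:330:4].tolist())
E
```

```text
t 40.25 p [533.4  52.3 179. ] rot [-180.    -0.   172.5] q [ 0.1   0.04 -0.01  1.52  0.    0.23] gap 45.1 F [ 0.1  0.1 -0.2] g 0.0
wp [-0.01 -0.06  5.1 ] rv [-0.    -0.    -0.005]
wp [-0.01 -0.06  2.9 ] rv [-0.    -0.    -0.005]
expect bar c [277.1655368  246.13443054] ends [277.67341431 320.85699112] [276.62709778 152.84446043]
front edge [array([213.,   5.]), array([218., 224.]), array([233., 377.])]
[ 263  150   25  110 2537] [274.9 203.9]
150 [76, 74, 76, 76, 75, 75, 76, 75, 75, 50, 34, 32, 36, 56, 109, 140, 140, 139, 140, 140, 140, 140, 140, 140, 139]
170 [75, 76, 76, 75, 75, 76, 76, 76, 63, 16, 18, 18, 24, 28, 27, 138, 140, 140, 139, 140, 140, 140, 139, 141, 141]
190 [74, 75, 74, 75, 75, 75, 75, 74, 69, 18, 25, 29, 28, 26, 29, 139, 140, 139, 140, 139, 139, 140, 140, 140, 140]
```

>>> {"op": "play_rows", "data": {
  "motion": [
    {"x": 0,"y": -0.1,"z": 1.5,"rx": 0,"ry": 0,"rz": 0},
    {"x": 0,"y": -0.1,"z": 3,"rx": 0,"ry": 0,"rz": 0},
    {"x": 0,"y": -0.1,"z": 4.4,"rx": 0,"ry": 0,"rz": 0},
    {"x": 0,"y": -0.1,"z": 4.9,"rx": 0,"ry": 0,"rz": 0},
    {"x": 0,"y": -0.1,"z": 4.9,"rx": 0,"ry": 0,"rz": 0}
  ]
}}

```text
time: 40.92
ee_pos: [0.5332, 0.0513, 0.1299]
tcp_rot: [-3.141, -0.001, 3.011]
contact_force: [-0.3, -0.3, 0.9]
finger_gap: 0.045
gripper_force: 0.0
```

>>> {"op": "play_rows", "data": {
  "motion": [
    {"x": 0,"y": 0,"z": 0,"rx": 0,"ry": 0,"rz": 0},
    {"x": 0,"y": 0,"z": 0,"rx": 0,"ry": 0,"rz": 0},
    {"x": 0,"y": 0,"z": 0,"rx": 0,"ry": 0,"rz": 0},
    {"x": 0,"y": 0,"z": 0,"rx": 0,"ry": 0,"rz": 0},
    {"x": 0,"y": 0,"z": 0,"rx": 0,"ry": 0,"rz": 0},
    {"x": 0,"y": 0,"z": 0,"rx": 0,"ry": 0,"rz": 0}
  ],
  "jaw": 0.6
}}

```text
time: 41.68
ee_pos: [0.5336, 0.0503, 0.1311]
tcp_rot: [-3.14, 0.001, 3.01]
contact_force: [-1.9, -6.7, 3.1]
finger_gap: 0.0117
gripper_force: 58.5
```

>>> {"op": "play_rows", "data": {
  "motion": [
    {"x": 0,"y": -0.15,"z": -0.1,"rx": 0,"ry": 0,"rz": 0},
    {"x": 0,"y": -0.15,"z": -0.2,"rx": 0,"ry": 0,"rz": 0},
    {"x": 0,"y": -0.15,"z": -0.2,"rx": 0,"ry": 0,"rz": 0}
  ]
}}

```text
time: 42.05
ee_pos: [0.5335, 0.0502, 0.1321]
tcp_rot: [3.141, 0.0, 3.011]
contact_force: [3.8, 4.7, -6.3]
finger_gap: 0.0118
gripper_force: 58.4
```

>>> {"op": "play_rows", "data": {
  "motion": [
    {"x": 0,"y": 0,"z": -0.1,"rx": 0,"ry": 0,"rz": 0},
    {"x": 0,"y": 0,"z": -0.2,"rx": 0,"ry": 0,"rz": 0},
    {"x": 0,"y": 0,"z": -0.2,"rx": 0,"ry": 0,"rz": 0}
  ]
}}

```text
time: 42.42
ee_pos: [0.5334, 0.0502, 0.134]
tcp_rot: [3.141, 0.0, 3.011]
contact_force: [4.7, 3.2, -6.4]
finger_gap: 0.0118
gripper_force: 58.4
```

>>> {"op": "play_rows", "data": {
  "motion": [
    {"x": 0,"y": 0,"z": -0.1,"rx": 0,"ry": 0,"rz": 0},
    {"x": 0,"y": 0,"z": -0.2,"rx": 0,"ry": 0,"rz": 0},
    {"x": 0,"y": 0,"z": -0.3,"rx": 0,"ry": 0,"rz": 0},
    {"x": 0,"y": 0,"z": -0.4,"rx": 0,"ry": 0,"rz": 0},
    {"x": 0,"y": 0,"z": -0.4,"rx": 0,"ry": 0,"rz": 0},
    {"x": 0,"y": 0,"z": -0.4,"rx": 0,"ry": 0,"rz": 0},
    {"x": 0,"y": 0,"z": -0.4,"rx": 0,"ry": 0,"rz": 0},
    {"x": 0,"y": 0,"z": -0.4,"rx": 0,"ry": 0,"rz": 0}
  ]
}}

```text
time: 43.42
ee_pos: [0.5334, 0.0502, 0.1378]
tcp_rot: [3.141, -0.0, 3.011]
contact_force: [5.6, 4.0, -8.1]
finger_gap: 0.0119
gripper_force: 58.4
```

```bash
python3 - <<'E'
from h import *
go();im,m=snap('side','d16.png');snap('wrist','w16.png');go()
# lid front edge height over rim in side view: column profile
d=cv2.imread('pics/d16.png').mean(2)
f=proj(m,(*np.array(inC(-122,100))/1000,.082));print(f)
for u in (250,330,345): print(u,d[160:250:3,u].astype(int).tolist())
E
```

```text
t 43.42 p [533.4  50.2 137.8] rot [180.   -0.  172.5] q [ 0.09  0.04 -0.09  1.44  0.    0.22] gap 11.9 F [ 5.6  4.  -8.1] g 58.4
t 43.52 p [533.4  50.2 137.8] rot [180.   -0.  172.5] q [ 0.09  0.04 -0.09  1.44  0.    0.22] gap 11.7 F [ 4.9  4.2 -7.2] g 58.4
[339.04021458 199.46484235]
250 [194, 169, 127, 127, 127, 127, 126, 127, 125, 122, 118, 126, 125, 125, 126, 99, 70, 71, 71, 73, 72, 73, 71, 73, 72, 71, 39, 56, 104, 106]
330 [186, 131, 126, 126, 126, 126, 100, 71, 118, 77, 70, 114, 69, 71, 69, 70, 69, 69, 70, 64, 31, 78, 103, 104, 103, 103, 104, 105, 103, 104]
345 [194, 195, 194, 194, 193, 119, 110, 100, 72, 72, 72, 71, 73, 72, 71, 71, 72, 72, 57, 34, 92, 104, 104, 166, 191, 158, 104, 105, 104, 105]
```

The handle has risen about 6 mm at about 8 N, which is the spring's own curve. So the lid is caught. I'll add a millimetre and hold briefly, then lower and release.

>>> {"op": "play_rows", "data": {
  "motion": [
    {"x": 0,"y": 0,"z": -0.1,"rx": 0,"ry": 0,"rz": 0},
    {"x": 0,"y": 0,"z": -0.1,"rx": 0,"ry": 0,"rz": 0},
    {"x": 0,"y": 0,"z": -0.1,"rx": 0,"ry": 0,"rz": 0},
    {"x": 0,"y": 0,"z": -0.1,"rx": 0,"ry": 0,"rz": 0},
    {"x": 0,"y": 0,"z": -0.1,"rx": 0,"ry": 0,"rz": 0},
    {"x": 0,"y": 0,"z": -0.1,"rx": 0,"ry": 0,"rz": 0}
  ]
}}

```text
time: 44.28
ee_pos: [0.5334, 0.0502, 0.1387]
tcp_rot: [3.141, -0.0, 3.011]
contact_force: [4.8, 3.6, -9.2]
finger_gap: 0.0117
gripper_force: 58.4
```

>>> {"op": "play_rows", "data": {
  "motion": [
    {"x": 0,"y": 0,"z": 0.2,"rx": 0,"ry": 0,"rz": 0},
    {"x": 0,"y": 0,"z": 0.4,"rx": 0,"ry": 0,"rz": 0},
    {"x": 0,"y": 0,"z": 0.6,"rx": 0,"ry": 0,"rz": 0},
    {"x": 0,"y": 0,"z": 0.8,"rx": 0,"ry": 0,"rz": 0},
    {"x": 0,"y": 0,"z": 0.8,"rx": 0,"ry": 0,"rz": 0}
  ]
}}

```text
time: 44.9
ee_pos: [0.5334, 0.0501, 0.1313]
tcp_rot: [3.141, 0.0, 3.011]
contact_force: [3.9, 4.3, -4.7]
finger_gap: 0.0118
gripper_force: 58.6
```

>>> {"op": "play_rows", "data": {
  "motion": [
    {"x": 0,"y": 0,"z": 0,"rx": 0,"ry": 0,"rz": 0},
    {"x": 0,"y": 0,"z": 0,"rx": 0,"ry": 0,"rz": 0},
    {"x": 0,"y": 0,"z": 0,"rx": 0,"ry": 0,"rz": 0},
    {"x": 0,"y": 0,"z": 0,"rx": 0,"ry": 0,"rz": 0}
  ],
  "jaw": 4.5
}}

```text
time: 45.4
ee_pos: [0.5331, 0.0497, 0.1314]
tcp_rot: [-3.141, 0.0, 3.011]
contact_force: [0.6, -0.1, -0.7]
finger_gap: 0.0452
gripper_force: 0.0
```

>>> {"op": "play_rows", "data": {
  "motion": [
    {"x": 0,"y": 0,"z": -2,"rx": 0,"ry": 0,"rz": 0},
    {"x": 0,"y": 0,"z": -6,"rx": 0,"ry": 0,"rz": 0},
    {"x": 0,"y": 0,"z": -10,"rx": 0,"ry": 0,"rz": 0},
    {"x": 0,"y": 0,"z": -15,"rx": 0,"ry": 0,"rz": 0},
    {"x": 0,"y": 0,"z": -20,"rx": 0,"ry": 0,"rz": 0},
    {"x": 0,"y": 0,"z": -22,"rx": 0,"ry": 0,"rz": 0},
    {"x": 0,"y": 0,"z": -22,"rx": 0,"ry": 0,"rz": 0},
    {"x": 0,"y": 0,"z": -22,"rx": 0,"ry": 0,"rz": 0}
  ]
}}

```text
time: 46.4
ee_pos: [0.5331, 0.0498, 0.35]
tcp_rot: [-3.141, -0.002, 3.011]
contact_force: [0.0, 0.3, -0.4]
finger_gap: 0.045
gripper_force: 0.0
```

```bash
python3 bar.py w17.png; python3 - <<'E'
from h import *
im,m=snap('side','d17.png')
hsv=cv2.cvtColor(im,cv2.COLOR_RGB2HSV)
k=cv2.inRange(hsv,(0,180,80),(4,255,255));k[:,:330]=0;k[:300]=0;k[:,490:]=0
c=max(cv2.findContours(k,0,2)[0],key=cv2.contourArea)
P=np.array([onz(m,*q[0],.03)[:2]*1000 for q in c],np.float32);print('glasses',cv2.minAreaRect(P))
k=cv2.inRange(hsv,(125,80,40),(150,255,255));k[:300]=0
c=max(cv2.findContours(k,0,2)[0],key=cv2.contourArea)
P=np.array([onz(m,*q[0],.008)[:2]*1000 for q in c],np.float32);print('purple',cv2.minAreaRect(P))
d=im.astype(float).mean(2)
for u in (250,330,345): print(u,d[160:250:3,u].astype(int).tolist())
E
```

```text
t 46.4 p [533.1  49.8 350. ] rot [-1.800e+02 -1.000e-01  1.725e+02] q [ 0.09  0.12  0.41  1.87 -0.    0.22] gap 45.0 F [ 0.   0.3 -0.4] g 0.0
wp [-0.04  0.2  22.2 ] rv [-0.    -0.002 -0.005]
wp [-0.04  0.2  20.  ] rv [-0.    -0.002 -0.005]
expect bar c [280.2945637  182.67687896] ends [280.41744684 229.77916522] [280.13998873 132.32960525]
front edge [array([244.,  50.]), array([245., 176.]), array([250., 286.])]
[ 490    9   63   45 2164] [522.4  33.4]
[ 273  131   14   99 1257] [278.9 178. ]
[ 39 164  19  74 521] [ 48.3 199.9]
[524 199  26  31 610] [536.5 213.6]
glasses ((521.54248046875, -387.5921630859375), (70.2752914428711, 152.6197967529297), 82.77058410644531)
purple ((256.872314453125, -255.97994995117188), (163.00787353515625, 49.33626937866211), 40.952056884765625)
250 [189, 164, 123, 123, 123, 122, 122, 122, 121, 117, 110, 122, 122, 120, 121, 100, 68, 68, 68, 70, 69, 69, 69, 70, 69, 68, 38, 55, 102, 102]
330 [180, 128, 123, 123, 122, 123, 123, 118, 121, 120, 81, 114, 122, 110, 68, 68, 68, 68, 68, 61, 31, 75, 100, 100, 101, 101, 100, 101, 101, 101]
345 [189, 189, 189, 189, 189, 116, 108, 123, 123, 123, 123, 122, 104, 71, 70, 70, 69, 70, 56, 34, 89, 101, 101, 102, 101, 101, 101, 101, 101, 101]
```

```bash
python3 -c "
from plant import *
print(sign_off())"
```

```text
the job is handed in; nothing more can be done
None
```

The job is handed in at about 46 s: the glasses case lies on the mat, the cutter, turner and ring are in the utensil case (no tongs were on the table), and the lid is shut and caught, its handle rising about 7 mm under a 9 N pull; a finger did push a case wall with about 32 N while releasing the cutter, but the case did not move.

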